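# Open the combination-locked setting-tool box

### The arm

A 6-joint arm with a two-finger parallel gripper is mounted at the origin on a cart in front of the work surface, level with it; the furniture and walls round the work are solid. World frame = base frame: x ahead of the robot, y to its left, z up, the work surface at z = 0. Lengths are in mm, angles in rad, forces in N, time in s.
With the tool pointing down it reaches from about 350 to 775 mm from the base axis. Payload 7.3 kg.
Tool frame: the origin (TCP) lies between the finger pads; the fingertips stand 19 mm ahead of it and the grasp point (between the pads) is the TCP; z points along the fingers, y is the direction in which the jaws open and shut (so a half turn about z gives the same grasp; the last joint's range is limited). The gripper opens to 92 mm and grips with 3 to 60 N. Pads are 19 mm wide; open, the fingers measure 130 mm over their backs; the gripper's body (75 mm by 190 mm) begins 47 mm behind the grasp point.
Start: joints at [-1.305, 0.342, 1.524, -0, 1.275, -0.146], TCP at [210.159, -481.12, 245.741] pointing down, gripper open.
Joint ranges: [-2.53, 2.53], [-0.77, 2.02], [0.04, 2.7], [-1, 4.14], [0.28, 2.66], [-3.11, 3.11]. Speed limits (rad/s): [2.57, 2.57, 3.14, 3.14, 3.14, 3.14].

### API

Orientations are given as [roll, pitch, yaw] about the fixed x, y, z axes, in that order (R = Rz(yaw) Ry(pitch) Rx(roll)).
In Python, from station import telemetry, camera, calibration, finish_job gives the robot as it stands.
- The arm moves only by the shell command python3 -m creep 'ROWS'. ROWS is a JSON object of lists of equal length, an entry for each row: "linear": the shift along the tool's x, y, z each as a share of 3 cm, from -1 to 1, a list of three; "delta_rot": the turn, a rotation vector about the tool's x, y, z each as a share of pi rad, from -1 to 1, a list of three; "fingers": the opening, from 0 (shut) to 1 (fully open). In form: {"linear": [[dx, dy, dz], ...], "delta_rot": [[rx, ry, rz], ...], "fingers": [fingers, ...]}. A call has 1 to 10 rows; each row shifts and turns the pose as measured when the row begins, along the tool's axes as they then stand; what a row does not reach is not made up. A row lasts 1/8 s, in which the tool goes at most 62.5 mm and 10.7 degrees, less where a joint would pass 70% of its speed; a pose out of reach is approached as far as the arm can. A call with a number of a shift or a turn outside -1 to 1 is refused whole. A call with a gripper value outside its range is refused whole. The fingers move at their own pace and stop on an object; the grip force is fixed at half the most. Time passes only in rows, so rows that do not move let the fingers close. It gives the time, the measured TCP pose, the force and the opening at its end, in the units of the state.
- telemetry.read_state(): the state, without advancing time (a new reading comes with each control period).
- camera(name): name is "scene" or "top"; returns the picture (384x512x3 uint8, red, green, blue); there is no depth.
- calibration(name): a dict with "fx", "fy", "cx", "cy" (pixels), "dist_coeffs" ([k1, k2, p1, p2, k3] as OpenCV has them; the pictures are not rectified), "R" (3x3) and "t" (3): a world point X has camera coordinates R X + t. Camera axes: x right, y down, z forward; pixel columns grow to the right and rows downward; lengths in mm; the calibration is good to about 2 mm. A picture is of the moment at which its call begins. calibration takes no time and is no camera call.
- finish_job(): hands the job in, once; it reports no verdict.
The state is a dict: "clock": time; "qpos": joint angles; "joint_velocities": joint speeds; "joint_efforts": joint torques, N m; "tool_pos": TCP position; "ee_rot": TCP orientation; "force": force on the tool from outside, world axes, zero at the start; "torque": the same for the moment, N m; "width": finger opening in mm.
Only numpy, scipy, OpenCV 4.12 (cv2) and the standard library are available. Lean on these libraries where they do the work, as an engineer would, in place of code of your own. Each camera call takes 0.05 s, during which the arm holds its last target.

### The job

Open the grey steel lock box: first set its left dial to 4. The number ring of the right dial has slipped, so its true setting now lies somewhere between 6 and 8: find it by feel, turning the dial slowly until the bolt springs back and the dial catches, and never force a dial or the lid against the bolt. Then raise the lid until it stands more than half open by itself, let go, and leave the tools and parts lying around the box where they are.

Things in the scene. Friction and masses are not known exactly. Their poses are not given: they have to be found in the camera images.
- lock_box: grey sheet-steel box, fixed on the table: a front deck with the lock, a lidded compartment behind; 240 (x) x 280 (y) x 85 mm without lock and handle. Origin at the centre of its underside, x from the front (dials) to the back (hinge), y to its left, z up. The lock case on the deck (75 x 196 mm) has its top 103 mm above the table.
- dial_a (a joint): left dial (rad): 0 with the number 0 at the white index mark (far side of the dial), grows clockwise seen from above, 0.628 rad (36 deg) a number, so 4 is 2.513. It lets the bolt pass within 0.14 rad either side of 4, has no clicks, stays where it is left, and turns at about 0.05 to 0.1 N m.
- dial_a_grip (a point): left dial, black, 54 mm across, with ten white numbers and a straight grip bar 34 long x 12 wide x 26 mm high. This point lies on its upright axis, 15 mm above the numbered face, 11 mm below the top of the bar, 124 mm above the table; x runs along the bar (through 0 and 5), z up.
- dial_b (a joint): right dial (rad), read likewise: 6 is 3.770, 8 is 5.027; it starts below 6. Its hidden gate lies anywhere from 6.2 to 7.8. With the left dial on 4, the bolt's fence drops into the gate as it comes round: after about 0.16 rad of free play the dial is caught and its torque rises steeply (turning drag is 0.05 to 0.1 N m). The fence must not be loaded beyond 20 N, about 0.3 N m on the dial.
- dial_b_grip (a point): right dial, same make and size as the left one, its axis 116 mm to the right of it; same point and axes on it.
- bolt: steel spring bolt: cross bar with two fences under the lock's cover, and a nose 14 wide x 8 mm high at the middle of the box, lying over the lid's front edge. A spring of about 4 N draws it to the front (-x of the box): it moves 9 mm by itself when both dials are right, freeing the lid. Origin 94 mm above the table, at x = 0 of the box when locked, -9 mm when drawn back.
- lid (a joint): lid angle (rad), 0 shut, up to 1.35 at the stop; it hinges on the box's back edge, the front edge rising. The hinge is stiff and holds the lid at any angle; lifting takes about 5 N at the handle.
- lid_handle (a point): middle of the lid's handle, a round steel bar 10 mm thick along the box's y, 90 mm free between its two posts, 46 mm above the hinge's height (131 mm above the table when shut) and 115 mm in front of the hinge; it stands 23 mm behind the lid's front edge.
- lid_hinge (a point): middle of the lid's hinge line, at the back edge of the box, 85 mm above the table; the hinge runs along the box's y.
- pliers: bystander: red-handled combination pliers, 165 mm, lying to the right of the box
- driver: bystander: yellow-handled screwdriver, 208 mm, lying to the right of the box
- small_carton: bystander: small closed parts carton, 72 x 104 x 52 mm, to the left of the box

How it is judged:
By the outcome, as a careful person would: the job done as asked, in the order asked, and still so for the second after the job is handed in, with the robot touching nothing.
It also fails if it takes over 72 s, if anything falls off the work surface, if the arm or the gripper's body presses on something with over 40 N, if the wrist force passes 120 N, or if a joint passes its speed limit or range.

## Working session

There is one attempt and no reset: what is moved stays moved. The work goes in short steps, Python scripts to look and compute and a shell command to move; the robot and the scene stay as the last step left them, time stands still between calls to the robot, and variables do not carry over. Pictures are saved under pics/ and viewed, and the job is handed in when it is done.

```bash
ls; mkdir -p pics; python3 - <<'E'
from station import telemetry,camera,calibration
import cv2
for n in("scene","top"):
    cv2.imwrite(f"pics/{n}0.png",camera(n)[:,:,::-1]); print(n,calibration(n))
print(telemetry.read_state())
E
```

```text
pics
scene {'fx': 367.26756001669827, 'fy': 367.26756001669827, 'cx': 254.8089664425106, 'cy': 184.43307762630633, 'dist_coeffs': array([-0.06789745,  0.        ,  0.        ,  0.        ,  0.        ]), 'R': array([[-0.84316483, -0.53734386, -0.0182934 ],
       [-0.2624529 ,  0.44104242, -0.85825408],
       [ 0.46924573, -0.7188485 , -0.51289891]]), 't': array([456.21024208, 243.48968801, 862.25949293])}
top {'fx': 358.56960234816887, 'fy': 358.56960234816887, 'cx': 256.5706425822629, 'cy': 184.46263479525732, 'dist_coeffs': array([-0.01132881,  0.        ,  0.        ,  0.        ,  0.        ]), 'R': array([[ 0.01013973, -0.99964417,  0.02467243],
       [-0.98422694, -0.01433535, -0.17632876],
       [ 0.17661971, -0.02249534, -0.98402207]]), 't': array([ -49.77848722,  548.23915846, 1112.08724721])}
{'clock': 0.1, 'qpos': array([-1.30501451e+00,  3.42640988e-01,  1.52490522e+00, -5.55191695e-07,
        1.27538554e+00, -1.46006012e-01]), 'joint_velocities': array([ 5.91838023e-05, -2.99348924e-03, -2.60976815e-03, -1.60005512e-04,
       -1.18532956e-03,  4.90266979e-04]), 'joint_efforts': array([ 1.53520417e-03, -4.32004809e+01, -2.44695246e+01,  7.19529949e-02,
        5.26567607e-02, -5.06124934e-05]), 'tool_pos': array([ 210.06114393, -480.78784537,  245.12637612]), 'ee_rot': array([-3.14026773e+00, -1.94296007e-04,  4.11787857e-01]), 'force': array([-0.09751031,  0.34346924,  0.12114299]), 'torque': array([ 0.02190782,  0.00527113, -0.02869999]), 'width': 92.25001681502816}
```

View pics/scene0.png

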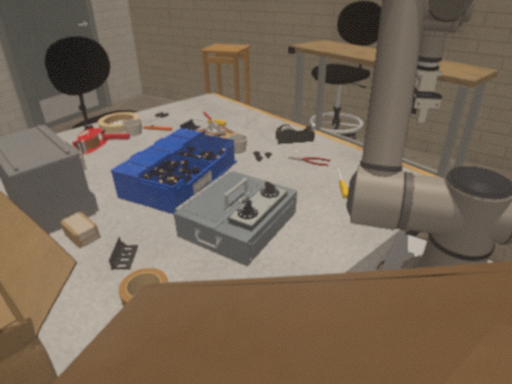

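View pics/top0.png

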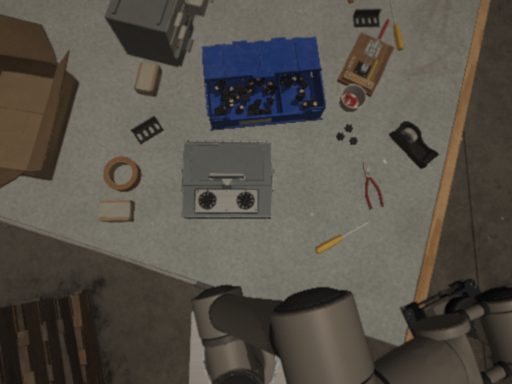

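```bash
python3 - <<'E'
import cv2
a=cv2.imread("pics/top0.png")[90:290,180:400]
cv2.imwrite("pics/top0z.png",cv2.resize(a,None,fx=3,fy=3,interpolation=cv2.INTER_CUBIC))
a=cv2.imread("pics/scene0.png")[150:330,180:400]
cv2.imwrite("pics/scene0z.png",cv2.resize(a,None,fx=3,fy=3,interpolation=cv2.INTER_CUBIC))
E
python3 - <<'E'
import cv2
a=cv2.imread("pics/top0.png")[135:225,175:280]
cv2.imwrite("pics/top0y.png",cv2.resize(a,None,fx=7,fy=6.6,interpolation=cv2.INTER_CUBIC))
a=cv2.imread("pics/scene0.png")[165:260,170:305]
cv2.imwrite("pics/scene0y.png",cv2.resize(a,None,fx=5.9,fy=5.9,interpolation=cv2.INTER_CUBIC))
E
```

```text
(no output)
```

View pics/top0y.png

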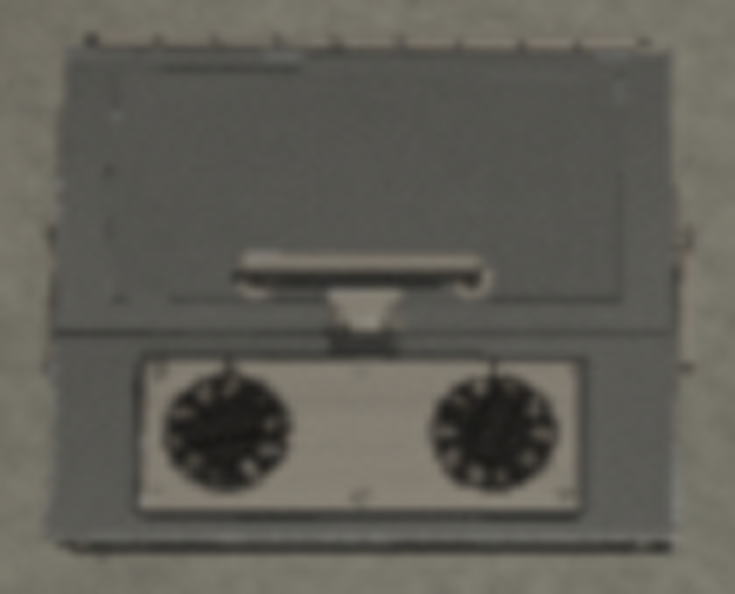

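View pics/scene0y.png

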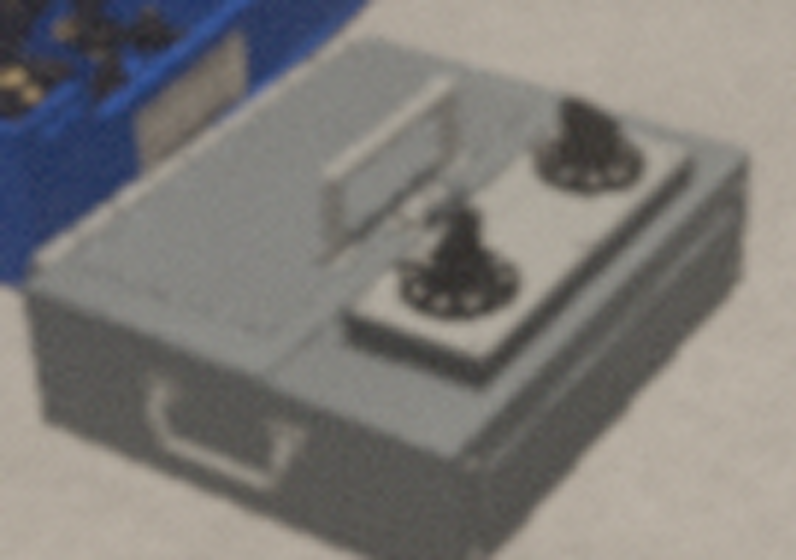

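```bash
cat > h.py <<'E'
import cv2,numpy as np
from station import telemetry,camera,calibration
from scipy.spatial.transform import Rotation as Ro
C={n:calibration(n) for n in("scene","top")}
def K(c): return np.array([[c['fx'],0,c['cx']],[0,c['fy'],c['cy']],[0,0,1.]])
def ray(n,uv):
    c=C[n];p=cv2.undistortPoints(np.array(uv,float).reshape(-1,1,2),K(c),c['dist_coeffs']).reshape(-1,2)
    d=np.c_[p,np.ones(len(p))]@c['R']; o=-c['R'].T@c['t']; return o,d
def plane(n,uv,z):
    o,d=ray(n,uv); s=(z-o[2])/d[:,2]; return o+d*s[:,None]
def proj(n,X):
    c=C[n];return cv2.projectPoints(np.array(X,float).reshape(-1,1,3),cv2.Rodrigues(c['R'])[0],c['t'],K(c),c['dist_coeffs'])[0].reshape(-1,2)
def tri(uvs,uvt):
    o1,d1=ray("scene",uvs);o2,d2=ray("top",uvt);out=[]
    for a,b in zip(d1,d2):
        s=np.linalg.lstsq(np.c_[a,-b],o2-o1,rcond=None)[0]
        p,q=o1+a*s[0],o2+b*s[1];out.append(np.r_[(p+q)/2,np.linalg.norm(p-q)])
    return np.array(out)
def avg(n,k): return np.mean([camera(n).astype(float) for _ in range(k)],0)
def st():
    s=telemetry.read_state()
    print({k:np.round(s[k],4).tolist() for k in("clock","tool_pos","ee_rot","force","torque","width","qpos")})
    return s
E
python3 - <<'E'
from h import *
for n in("scene","top"):
    a=avg(n,12); np.save(f"pics/{n}avg.npy",a)
a=np.load("pics/topavg.npy")
sub=a[185:215,190:265][:,:,::-1]
sub=np.clip((sub-20)*1.6,0,255).astype(np.uint8)
cv2.imwrite("pics/dials_top.png",cv2.resize(sub,None,fx=10.6,fy=10.6,interpolation=cv2.INTER_CUBIC))
a=np.load("pics/sceneavg.npy")
sub=a[175:225,230:290][:,:,::-1]
sub=np.clip((sub-20)*1.6,0,255).astype(np.uint8)
cv2.imwrite("pics/dials_scene.png",cv2.resize(sub,None,fx=12,fy=12,interpolation=cv2.INTER_CUBIC))
E
```

```text
(no output)
```

View pics/dials_top.png

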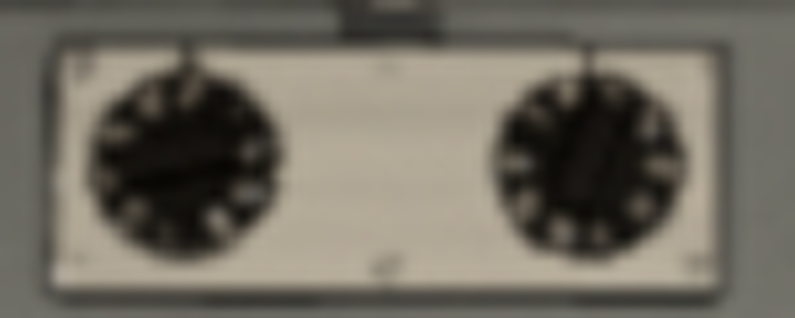

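View pics/dials_scene.png

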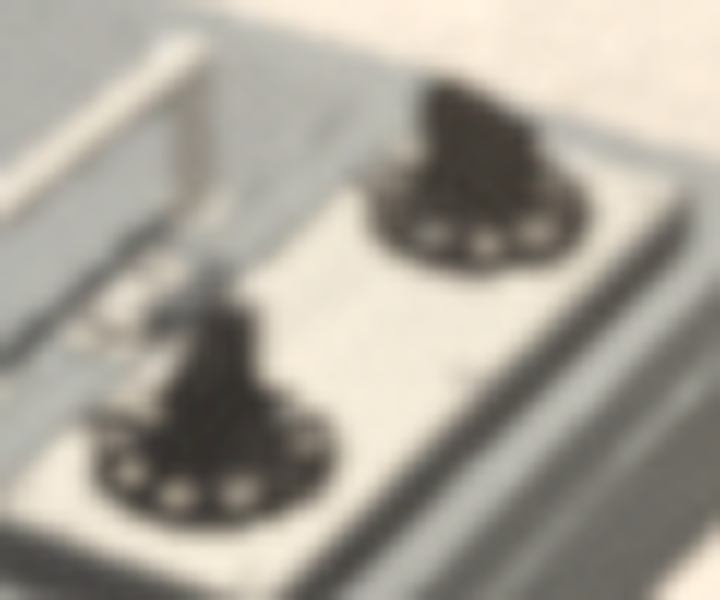

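```bash
python3 - <<'E'
from h import *
for n in C: print(n,"cam at",(-C[n]['R'].T@C[n]['t']).round())
T=np.load("pics/topavg.npy").mean(2); S=np.load("pics/sceneavg.npy").mean(2)
# light plate: threshold
f=8
def big(a,r,c): 
    return cv2.resize(a[r[0]:r[1],c[0]:c[1]].astype(np.float32),None,fx=f,fy=f,interpolation=cv2.INTER_CUBIC)
b=big(T,(180,220),(185,270)); 
print("top range",np.percentile(b,[1,10,50,90]))
m=(b>np.percentile(b,50)*0+ 92).astype(np.uint8)
cs,_=cv2.findContours(m,cv2.RETR_EXTERNAL,cv2.CHAIN_APPROX_NONE)
for c in cs:
    if cv2.contourArea(c)>5000:
        r=cv2.minAreaRect(c); bp=(cv2.boxPoints(r)+.5)/f-.5+[185,180]
        print("plate",bp.round(2).tolist()); print(plane("top",bp,103).round(1).tolist())
m=(b<70).astype(np.uint8)
m=cv2.morphologyEx(m,cv2.MORPH_CLOSE,np.ones((25,25),np.uint8))
cv2.imwrite("pics/m.png",m*255)
S2=big(S,(165,260),(170,305)); cv2.imwrite("pics/sb.png",np.clip(S2*1.3,0,255))
E
```

```text
scene cam at [ 44. 758. 660.]
top cam at [ 344.  -17. 1192.]
top range [ 27.96944086  51.09951782  86.51572037 122.90477371]
plate [[185.81, 216.3], [185.82, 213.93], [269.44, 214.2], [269.44, 216.57]]
[[438.2, 171.4, 103.0], [445.4, 171.6, 103.0], [447.8, -81.9, 103.0], [440.5, -81.9, 103.0]]
plate [[194.44, 189.19], [257.06, 189.19], [257.06, 211.69], [194.44, 211.69]]
[[521.7, 148.7, 103.0], [524.4, -43.5, 103.0], [455.0, -44.1, 103.0], [452.5, 145.9, 103.0]][ WARN:0@0.337] global loadsave.cpp:1063 imwrite_ Unsupported depth image for selected encoder is fallbacked to CV_8U.
```

View pics/m.png

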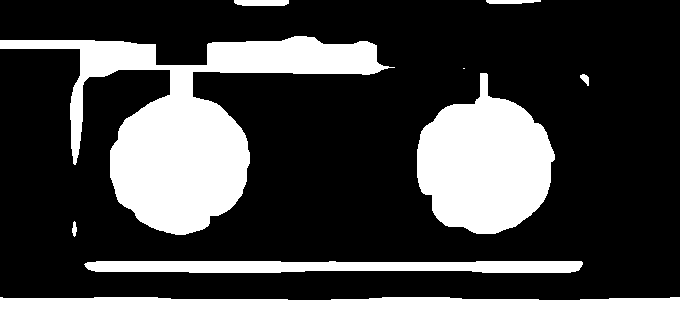

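```bash
python3 - <<'E'
from h import *
T=np.load("pics/topavg.npy"); S=np.load("pics/sceneavg.npy")
# rectified orthophoto at z=109 from both views, 0.5mm/px ; image up=+x, left=+y
xs=np.arange(530,430,-.4); ys=np.arange(160,-60,-.4)
def ortho(n,img,z):
    X=np.stack(np.meshgrid(xs,ys,indexing='ij')+[np.full((len(xs),len(ys)),z)] if False else [*np.meshgrid(xs,ys,indexing='ij'),np.full((len(xs),len(ys)),z)],-1)
    p=proj(n,X.reshape(-1,3)).reshape(len(xs),len(ys),2).astype(np.float32)
    return cv2.remap(img.astype(np.float32),p[...,0],p[...,1],cv2.INTER_CUBIC)
a=ortho("top",T,109);b=ortho("scene",S,109)
np.save("pics/oa.npy",a);np.save("pics/ob.npy",b)
out=np.clip(np.vstack([(a-15)*1.7,(b-15)*1.3]),0,255)[:,:,::-1]
cv2.imwrite("pics/ortho.png",cv2.resize(out,(800,int(800*out.shape[0]/out.shape[1])))); print(out.shape)
E
```

```text
(500, 550, 3)[ WARN:0@1.195] global loadsave.cpp:1063 imwrite_ Unsupported depth image for selected encoder is fallbacked to CV_8U.
```

View pics/ortho.png

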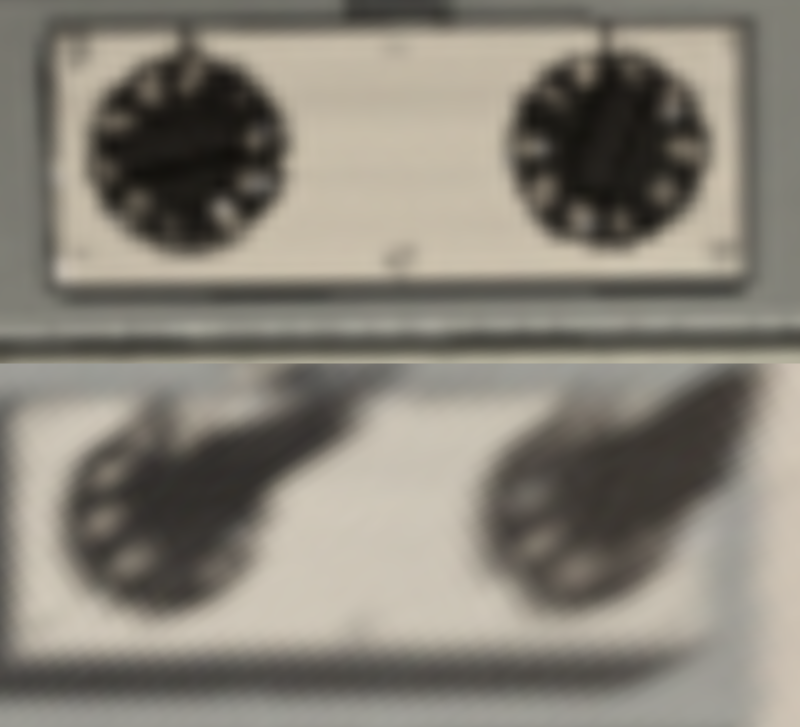

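```bash
python3 - <<'E'
from h import *
a=np.load("pics/oa.npy").astype(np.float32)
g=a.mean(2)
# circle fit: radial edge
def fitc(cx,cy):
    for _ in range(5):
        pts=[]
        for t in np.arange(0,360,3):
            if abs((t-0+180)%360-180)<12: continue
            r=np.arange(20,34,.1)/.4; th=np.radians(t)
            x=cx-r*np.sin(th);y=cy-r*np.cos(th)   # t CCW from up(+x)
            v=cv2.remap(g,x.astype(np.float32)[None],y.astype(np.float32)[None],cv2.INTER_LINEAR)[0]
            k=np.argmax(np.gradient(cv2.GaussianBlur(v[None],(0,0),8)[0])); pts.append((x[k],y[k]))
        P=np.array(pts)
        for _ in range(3):
            A=np.c_[2*P,np.ones(len(P))];s=np.linalg.lstsq(A,(P**2).sum(1),rcond=None)[0]
            R=np.sqrt(s[2]+s[0]**2+s[1]**2); e=abs(np.hypot(*(P-s[:2]).T)-R);P=P[e<np.percentile(e,90)+1e-6]
        cx,cy=s[:2]
    return cx,cy,R*.4
for nm,c in(("a",(129,104)),("b",(418,102))):
    cx,cy,R=fitc(*c); X=np.array([530-.4*cy,160-.4*cx]); print(nm,"centre xy",X.round(1),"R",round(R,1))
    th=np.radians(np.arange(0,360,1)); rr=np.arange(12,28,.25)
    px=(cx-rr[:,None]/.4*np.sin(th)).astype(np.float32);py=(cy-rr[:,None]/.4*np.cos(th)).astype(np.float32)
    P=cv2.remap(g,px,py,cv2.INTER_CUBIC)
    im=cv2.remap(a,px,py,cv2.INTER_CUBIC)[::-1,::-1]  # so angle decreasing to the right? 
    cv2.imwrite(f"pics/polar_{nm}.png",cv2.resize(np.clip((im-20)*2,0,255).astype(np.uint8),(800,250),interpolation=cv2.INTER_CUBIC))
    prof=P[(rr>17)&(rr<24)].mean(0)
    ph=np.angle((prof*np.exp(-1j*10*th)).sum()); 
    # max of cos(10 th + ph') : peaks at th=-ph/10? prof~cos(10(th-t0)), sum exp(-i10th) -> exp(-i10 t0)
    t0=np.degrees(-ph/10)%36; print("number phase CCW deg",t0.round(1))
    for k in range(10):
        tc=t0+36*k; d=(np.degrees(th)-tc+180)%360-180
        print(k,round(tc,1),"sum",round(prof[abs(d)<14].mean(),1),"max",round(P[(rr>17)&(rr<24)][:,abs(d)<14].max(),1))
E
```

```text
a centre xy [487.8 108.7] R 27.5
number phase CCW deg 30.4
0 30.4 sum 56.2 max 72.6
1 66.4 sum 49.9 max 69.7
2 102.4 sum 42.3 max 61.8
3 138.4 sum 52.0 max 64.1
4 174.4 sum 39.5 max 50.8
5 210.4 sum 64.0 max 89.4
6 246.4 sum 57.0 max 74.0
7 282.4 sum 47.3 max 63.9
8 318.4 sum 32.9 max 41.9
9 354.4 sum 49.4 max 65.5
b centre xy [489.2  -7. ] R 27.5
number phase CCW deg 15.5
0 15.5 sum 56.1 max 88.1
1 51.5 sum 42.9 max 60.9
2 87.5 sum 57.1 max 76.6
3 123.5 sum 60.1 max 78.7
4 159.5 sum 62.6 max 82.1
5 195.5 sum 44.9 max 61.2
6 231.5 sum 53.5 max 70.0
7 267.5 sum 57.4 max 76.6
8 303.5 sum 55.1 max 73.8
9 339.5 sum 41.5 max 62.1
```

View pics/polar_a.png

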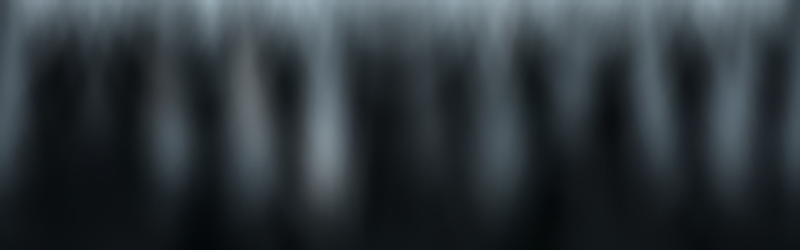

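View pics/polar_b.png

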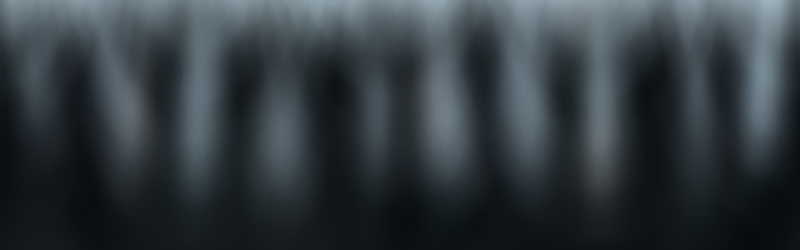

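```bash
python3 - <<'E'
from h import *
# handle ends left(+y), right
print("handle",tri([(225.9,195.2),(246.3,179.4)],[(209.3,174.7),(244.3,175.1)]).round(1))
sc=np.load("pics/sceneavg.npy");tp=np.load("pics/topavg.npy")
a=cv2.resize(np.clip(sc[175:225,220:290]*1.3,0,255).astype(np.uint8)[:,:,::-1],None,fx=11,fy=11,interpolation=cv2.INTER_LANCZOS4);cv2.imwrite("pics/z1.png",a)
a=cv2.resize(np.clip(tp[165:215,190:265]*1.8,0,255).astype(np.uint8)[:,:,::-1],None,fx=10,fy=10,interpolation=cv2.INTER_LANCZOS4);cv2.imwrite("pics/z2.png",a)
# expected
yaw=.012;u=np.array([np.cos(yaw),np.sin(yaw)]);v=np.array([-u[1],u[0]])
da=np.array([487.8,108.7]);db=np.array([489.2,-7]);
for nm,p in(("a",da),("b",db)):
    for z in(109,135): print(nm,z,"scene",proj("scene",[[*p,z]]).round(1),"top",proj("top",[[*p,z]]).round(1))
E
```

```text
handle [[563.4 102.5 130.    2.8]
 [565.9  -2.4 125.8   5.6]]
a 109 scene [[248.9 211.2]] top [[206.9 200.1]]
a 135 scene [[248.6 202.9]] top [[205.9 198.9]]
b 109 scene [[270.9 190.9]] top [[245.  200.1]]
b 135 scene [[270.9 183.1]] top [[245.  198.9]]
```

View pics/z1.png

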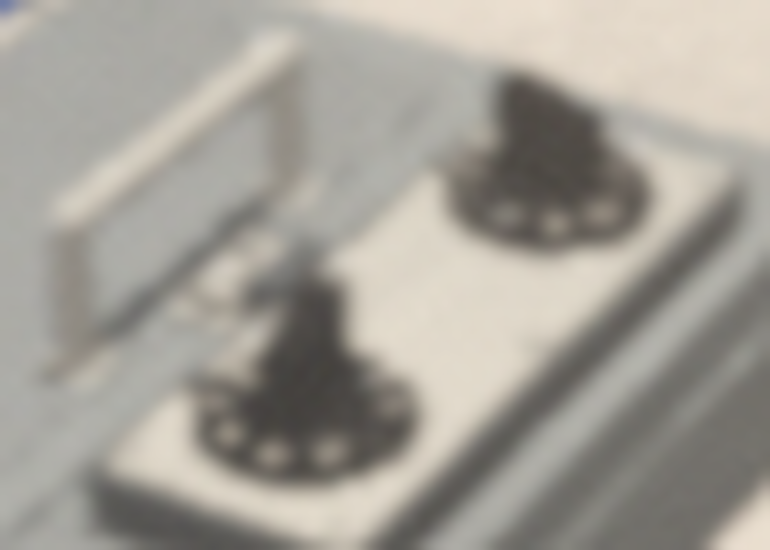

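View pics/z2.png

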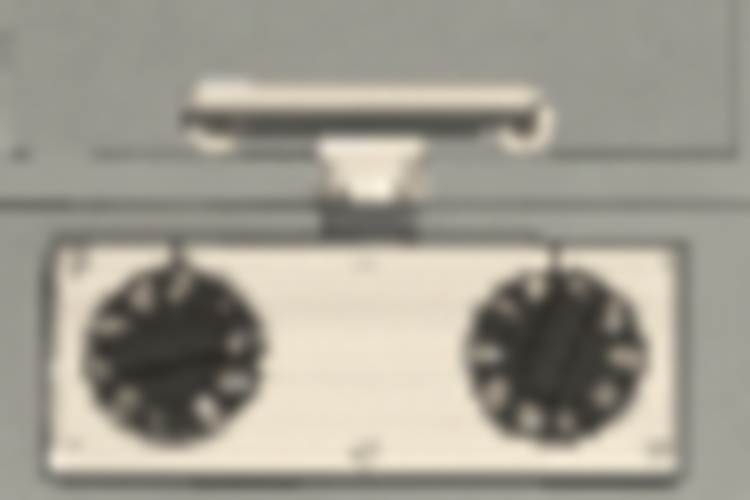

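```bash
cat >> h.py <<'E'
def need(x,y,z,yawdeg):
    s=st();R=Ro.from_euler('xyz',s['ee_rot']);d=np.array([x,y,z])-s['tool_pos']
    Rt=Ro.from_euler('xyz',[np.pi,0,np.radians(yawdeg)])
    rv=(R.inv()*Rt).as_rotvec()
    print("world d",d.round(1),"linear(x3cm)",(R.inv().apply(d)/30).round(3),"rot(xpi)",(rv/np.pi).round(4),"deg",np.degrees(rv).round(1))
E
python3 -m creep '{"linear":[[0.9,-0.78,0],[0.9,-0.78,0],[0.9,-0.78,0],[0.9,-0.78,0],[0.9,-0.78,0],[0.9,-0.78,0],[0.9,-0.78,0],[0.9,-0.78,0],[0.9,-0.78,0],[0.9,-0.78,0]],"delta_rot":[[0,0,0],[0,0,0],[0,0,0],[0,0,0],[0,0,0],[0,0,0],[0,0,0],[0,0,0],[0,0,0],[0,0,0]],"fingers":[0.35,0.35,0.35,0.35,0.35,0.35,0.35,0.35,0.35,0.35]}'
python3 -c "
from h import *
need(487.8,108.7,200,102.4)"
```

```text
clock: 2.55
tool_pos: [368.0, -151.2, 246.0]
ee_rot: [3.138, -0.001, 0.406]
force: [0.7, -0.1, -0.5]
width: 31.9
{'clock': 2.55, 'tool_pos': [368.0055, -151.2448, 246.0402], 'ee_rot': [3.138, -0.0015, 0.4064], 'force': [0.7045, -0.0951, -0.4912], 'torque': [0.0418, -0.0292, 0.0025], 'width': 31.9239, 'qpos': [-0.5826, 0.1041, 1.8385, -0.0008, 1.1951, 0.5821]}
world d [119.8 259.9 -46. ] linear(x3cm) [ 7.091 -6.386  1.522] rot(xpi) [ 1.300e-03  4.000e-04 -4.395e-01] deg [  0.2   0.1 -79.1]
```

```bash

python3 -m creep '{"linear":[[0.9,-0.8,0.1],[0.9,-0.8,0.1],[0.9,-0.8,0.1],[0.9,-0.8,0.1],[0.9,-0.8,0.1],[0.9,-0.8,0.1],[0.9,-0.8,0.1],[0.6,-0.55,0],[0.2,-0.2,0]],"delta_rot":[[0,0,0],[0,0,0],[0,0,0],[0,0,0],[0,0,0],[0,0,0],[0,0,0],[0,0,0],[0,0,0]],"fingers":[0.35,0.35,0.35,0.35,0.35,0.35,0.35,0.35,0.35]}' >/dev/null
python3 -m creep '{"linear":[[0,0,0],[0,0,0],[0,0,0],[0,0,0],[0,0,0],[0,0,0],[0,0,0]],"delta_rot":[[0,0,-0.058],[0,0,-0.058],[0,0,-0.058],[0,0,-0.058],[0,0,-0.058],[0,0,-0.058],[0,0,-0.058]],"fingers":[0.35,0.35,0.35,0.35,0.35,0.35,0.35]}' >/dev/null
python3 -c "
from h import *
need(487.8,108.7,160,102.4)"
```

```text
{'clock': 4.55, 'tool_pos': [491.0917, 114.7134, 225.2842], 'ee_rot': [3.1373, 0.0069, 1.7215], 'force': [-0.4674, -0.2967, 0.5369], 'torque': [0.0326, -0.0954, -0.0122], 'width': 32.1581, 'qpos': [0.0814, 0.3203, 1.6157, -0.0071, 1.2008, -0.0668]}
world d [ -3.3  -6.  -65.3] linear(x3cm) [-0.167 -0.148  2.177] rot(xpi) [ 0.0013  0.0022 -0.0209] deg [ 0.2  0.4 -3.8]
```

```bash

python3 -m creep '{"linear":[[-0.1,-0.1,0.8],[-0.07,-0.05,0.8],[0,0,0.57],[0,0,0]],"delta_rot":[[0,0,-0.02],[0,0,0],[0,0,0],[0,0,0]],"fingers":[0.35,0.35,0.35,0.35]}' >/dev/null
python3 - <<'E'
from h import *
need(487.8,108.7,131,102.4)
a=avg("scene",2);cv2.imwrite("pics/s1.png",cv2.resize(np.clip(a[150:230,210:310]*1.2,0,255).astype(np.uint8)[:,:,::-1],None,fx=7.5,fy=7.5,interpolation=cv2.INTER_CUBIC))
E
```

```text
{'clock': 5.05, 'tool_pos': [487.4282, 105.532, 159.583], 'ee_rot': [3.1365, 0.0083, 1.7864], 'force': [0.2715, 0.1333, 0.4113], 'torque': [-0.0106, -0.1602, -0.0033], 'width': 32.1922, 'qpos': [0.064, 0.3821, 1.725, -0.0087, 1.0282, -0.1472]}
world d [  0.4   3.2 -28.6] linear(x3cm) [0.108 0.03  0.952] rot(xpi) [ 0.0016  0.0027 -0.0003] deg [ 0.3  0.5 -0. ]
```

View pics/s1.png

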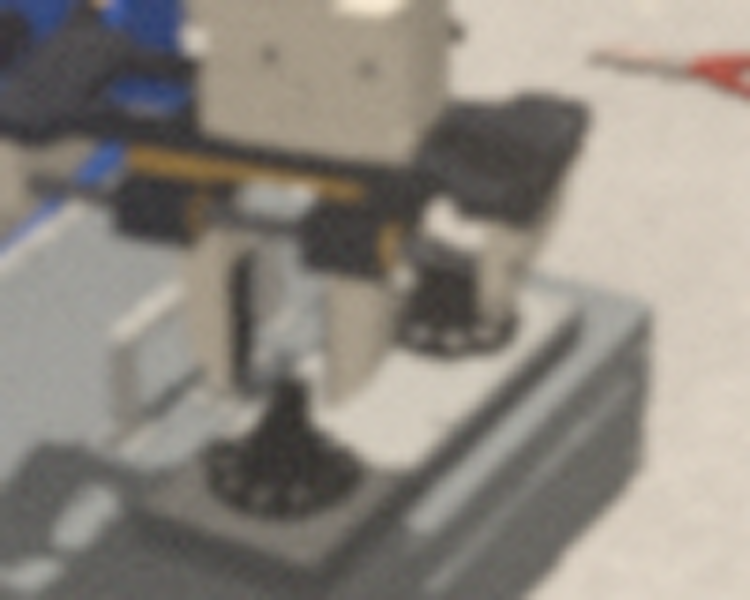

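```bash

python3 -m creep '{"linear":[[0.1,0.03,0.5],[0,0,0.44],[0,0,0]],"delta_rot":[[0,0.003,0],[0,0,0],[0,0,0]],"fingers":[0.35,0.35,0.35]}' >/dev/null
python3 -c "
from h import *
need(487.8,108.7,131,102.4)"
```

```text
{'clock': 5.525, 'tool_pos': [489.66, 109.0151, 132.1037], 'ee_rot': [3.131, -0.001, 1.7866], 'force': [-0.0789, -0.1258, 0.8021], 'torque': [0.0019, -0.1581, -0.0251], 'width': 31.8841, 'qpos': [0.0646, 0.4203, 1.7545, 0.0031, 0.9565, -0.1529]}
world d [-1.9 -0.3 -1.1] linear(x3cm) [ 0.003 -0.063  0.036] rot(xpi) [ 0.0034 -0.0003 -0.0002] deg [ 0.6 -0.1 -0. ]
```

```bash

python3 -m creep '{"linear":[[0,-0.06,0],[0,0,0],[0,0,0],[0,0,0]],"delta_rot":[[0,0,0],[0,0,0],[0,0,0],[0,0,0]],"fingers":[0.2,0,0,0]}' >/dev/null
python3 -c "
from h import *
need(487.8,108.7,131,102.4)"
```

```text
{'clock': 6.025, 'tool_pos': [489.5797, 109.0056, 132.4719], 'ee_rot': [3.127, -0.0007, 1.7868], 'force': [0.141, 0.5173, -1.6224], 'torque': [-0.1217, 0.2612, 0.0714], 'width': 11.8435, 'qpos': [0.0644, 0.4178, 1.7575, 0.0035, 0.9519, -0.1536]}
world d [-1.8 -0.3 -1.5] linear(x3cm) [ 0.003 -0.061  0.048] rot(xpi) [ 0.0047 -0.0002 -0.0001] deg [ 0.8 -0.  -0. ]
```

```bash

python3 -m creep '{"linear":[[0,0,0],[0,0,0],[0,0,0]],"delta_rot":[[0,0,0.035],[0,0,0.035],[0,0,0.035]],"fingers":[0,0,0]}'
python3 -c "
from h import *
need(487.8,108.7,131,36.7)"
```

```text
clock: 6.4
tool_pos: [489.9, 109.0, 132.5]
ee_rot: [3.127, -0.005, 1.448]
force: [2.0, 0.4, -3.7]
width: 11.5
{'clock': 6.4, 'tool_pos': [489.937, 109.0182, 132.4753], 'ee_rot': [3.1274, -0.0054, 1.4479], 'force': [2.0451, 0.4162, -3.718], 'torque': [-0.0087, -0.1104, 0.1175], 'width': 11.5011, 'qpos': [0.0645, 0.4181, 1.7571, 0.0033, 0.9514, 0.1856]}
world d [-2.1 -0.3 -1.5] linear(x3cm) [-0.02  -0.07   0.048] rot(xpi) [ 0.0036 -0.0035  0.257 ] deg [ 0.6 -0.6 46.3]
```

```bash

python3 -m creep '{"linear":[[0,0,0],[0,0,0],[0,0,0],[0,0,0],[0,0,0],[0,0,0],[0,0,0]],"delta_rot":[[0,0,0.04],[0,0,0.04],[0,0,0.04],[0,0,0.04],[0,0,0.04],[0,0,0.04],[0,0,0.016]],"fingers":[0,0,0,0,0,0,0]}' >/dev/null
python3 -c "
from h import *
need(487.8,108.7,131,36.7)"
```

```text
{'clock': 7.275, 'tool_pos': [490.7016, 108.5288, 132.4715], 'ee_rot': [3.1342, -0.0145, 0.6169], 'force': [3.0852, -0.3199, -3.0311], 'torque': [-0.0505, -0.012, 0.0331], 'width': 11.845, 'qpos': [0.0643, 0.4187, 1.7561, 0.0016, 0.9506, 1.0173]}
world d [-2.9  0.2 -1.5] linear(x3cm) [-0.076 -0.061  0.048] rot(xpi) [ 0.0024 -0.0046 -0.0076] deg [ 0.4 -0.8 -1.4]
```

```bash

python3 -m creep '{"linear":[[0,0,0],[0,0,0],[0,0,-0.8],[0,0,-0.8],[0,0,0]],"delta_rot":[[0,0,0],[0,0,0],[0,0,0],[0,0,0],[0,0,0]],"fingers":[0.35,0.35,0.35,0.35,0.35]}'
python3 -c "
from h import *
need(489.2,-7,180,159.5)"
```

```text
clock: 7.9
tool_pos: [489.4, 108.3, 182.0]
ee_rot: [3.134, -0.014, 0.621]
force: [0.2, -0.3, -0.7]
width: 32.1
{'clock': 7.9, 'tool_pos': [489.4127, 108.3385, 182.0322], 'ee_rot': [3.1345, -0.0137, 0.6209], 'force': [0.1621, -0.3015, -0.7033], 'torque': [-0.0643, -0.0294, -0.0155], 'width': 32.0524, 'qpos': [0.0641, 0.3542, 1.6968, 0.0014, 1.0752, 1.0134]}
world d [  -0.2 -115.3   -2. ] linear(x3cm) [-2.243  3.122  0.059] rot(xpi) [ 6.000e-03 -1.000e-04 -6.885e-01] deg [   1.1   -0.  -123.9]
```

```bash

python3 -m creep '{"linear":[[-0.5,0.7,0],[-0.6,0.8,0],[-0.6,0.8,0],[-0.5,0.75,0],[-0.1,0.1,0]],"delta_rot":[[0,0,0],[0,0,0],[0,0,0],[0,0,0],[0.006,0,0]],"fingers":[0.35,0.35,0.35,0.35,0.35]}' >/dev/null
python3 -m creep '{"linear":[[0,0,0],[0,0,0],[0,0,0],[0,0,0],[0,0,0],[0,0,0],[0,0,0],[0,0,0],[0,0,0],[0,0,0]],"delta_rot":[[0,0,-0.059],[0,0,-0.059],[0,0,-0.059],[0,0,-0.059],[0,0,-0.059],[0,0,-0.059],[0,0,-0.059],[0,0,-0.059],[0,0,-0.059],[0,0,-0.059]],"fingers":[0.35,0.35,0.35,0.35,0.35,0.35,0.35,0.35,0.35,0.35]}' >/dev/null
python3 - <<'E'
from h import *
need(489.2,-7,160,159.5)
a=avg("scene",6);cv2.imwrite("pics/s2.png",cv2.resize(np.clip(a[150:230,210:310]*1.2,0,255).astype(np.uint8)[:,:,::-1],None,fx=7.5,fy=7.5,interpolation=cv2.INTER_CUBIC))
a=avg("top",6);np.save("pics/top2.npy",a);cv2.imwrite("pics/t2.png",cv2.resize(np.clip(a[165:215,190:265]*1.8,0,255).astype(np.uint8)[:,:,::-1],None,fx=10,fy=10,interpolation=cv2.INTER_LANCZOS4))
E
```

```text
{'clock': 9.775, 'tool_pos': [482.4904, -3.8338, 170.7319], 'ee_rot': [3.1277, -0.03, 2.506], 'force': [0.1516, 0.4006, -0.1995], 'torque': [0.0164, -0.158, 0.0163], 'width': 32.1045, 'qpos': [-0.1831, 0.3522, 1.7367, 0.0292, 1.0738, -1.1323]}
world d [  6.7  -3.2 -10.7] linear(x3cm) [-0.253  0.043  0.351] rot(xpi) [ 0.0057 -0.0089 -0.0885] deg [  1.   -1.6 -15.9]
```

View pics/s2.png

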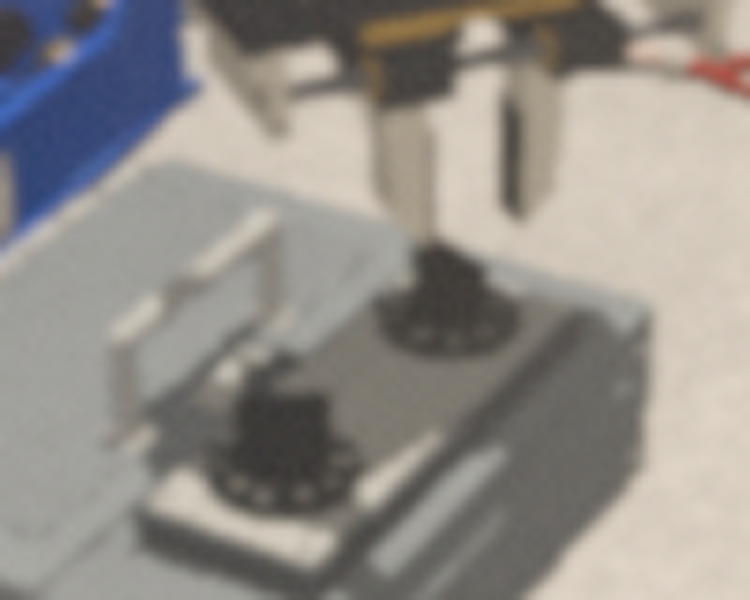

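View pics/t2.png

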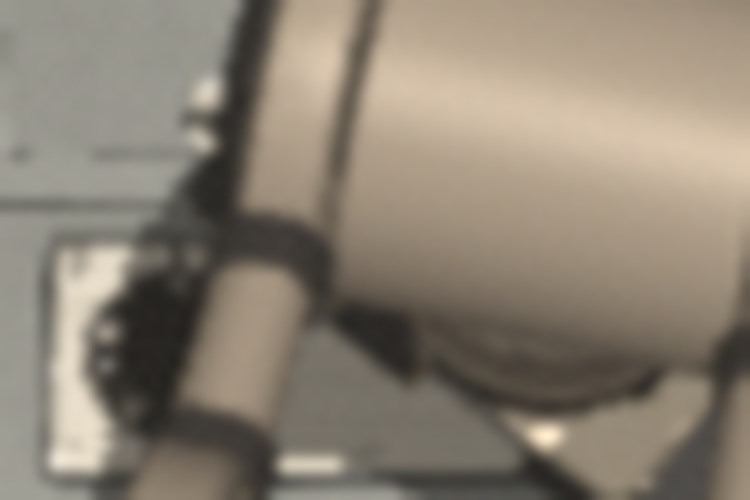

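```bash

python3 -m creep '{"linear":[[-0.25,0.04,0],[0,0,0.2],[0,0,0]],"delta_rot":[[0.006,-0.009,-0.045],[0,0,-0.044],[0,0,0]],"fingers":[0.35,0.35,0.35]}' >/dev/null
python3 -c "
from h import *
need(489.2,-7,131,159.5)"
```

```text
{'clock': 10.75, 'tool_pos': [489.8173, -8.5113, 165.2848], 'ee_rot': [-3.1378, 0.0013, 2.7829], 'force': [-0.1103, 0.4865, -0.2911], 'torque': [0.1392, -0.1181, 0.0333], 'width': 32.234, 'qpos': [-0.1715, 0.3629, 1.7371, -0.0046, 1.041, -1.3813]}
world d [ -0.6   1.5 -34.3] linear(x3cm) [0.038 0.044 1.143] rot(xpi) [-0.0012  0.0004 -0.0003] deg [-0.2  0.1 -0.1]
```

```bash

python3 -m creep '{"linear":[[0.03,0.04,0.6],[0,0,0.52],[0,0,0],[0,0,0]],"delta_rot":[[0,0,0],[0,0,0],[0,0,0],[0,0,0]],"fingers":[0.35,0.35,0.35,0.35]}' 
python3 -m creep '{"linear":[[0,0,0],[0,0,0],[0,0,0],[0,0,0]],"delta_rot":[[0,0,0],[0,0,0],[0,0,0],[0,0,0]],"fingers":[0.2,0,0,0]}' >/dev/null
python3 - <<'E'
from h import *
need(489.2,-7,131,159.5)
a=avg("scene",4);np.save("pics/ref_scene.npy",a);cv2.imwrite("pics/s3.png",cv2.resize(np.clip(a[150:230,210:310]*1.2,0,255).astype(np.uint8)[:,:,::-1],None,fx=7.5,fy=7.5,interpolation=cv2.INTER_CUBIC))
E
```

```text
clock: 11.25
tool_pos: [490.3, -7.4, 132.5]
ee_rot: [-3.139, 0.004, 2.771]
force: [0.5, 0.5, -0.0]
width: 32.3
{'clock': 11.75, 'tool_pos': [490.912, -7.8211, 133.8356], 'ee_rot': [-3.1387, 0.0061, 2.7694], 'force': [0.2383, -0.6378, -1.9582], 'torque': [0.0275, -0.1673, -0.0154], 'width': 11.3549, 'qpos': [-0.1697, 0.404, 1.7764, -0.005, 0.9559, -1.3654]}
world d [-1.7  0.8 -2.8] linear(x3cm) [0.064 0.005 0.094] rot(xpi) [-0.0009  0.0019 -0.0046] deg [-0.2  0.3 -0.8]
```

View pics/s3.png

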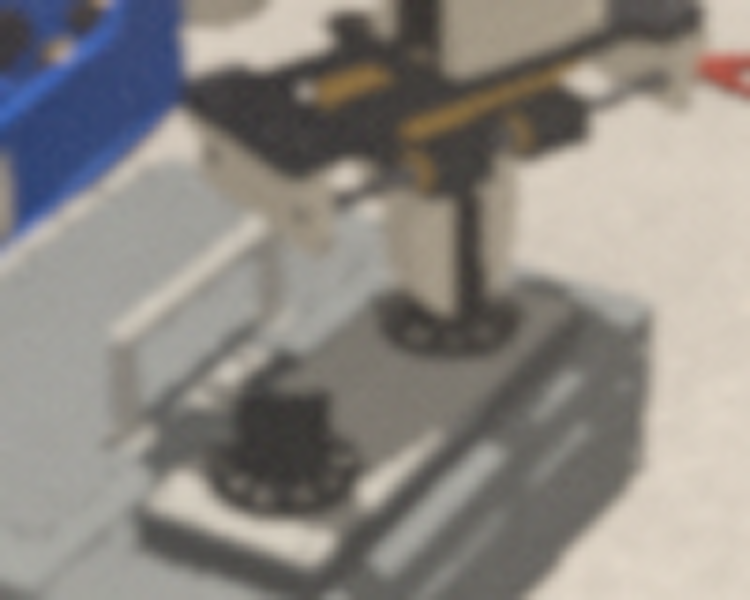

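```bash

python3 -m creep '{"linear":[[0,0,0],[0,0,0],[0,0,0],[0,0,0]],"delta_rot":[[0,0,0.012],[0,0,0.02],[0,0,0.02],[0,0,0.012]],"fingers":[0,0,0,0]}' >/dev/null
python3 -c "
from h import *
s=st();print('theta',np.degrees(.012-s['ee_rot'][2])%360)"
```

```text
{'clock': 12.45, 'tool_pos': [490.9429, -7.7048, 133.7991], 'ee_rot': [-3.1397, 0.0065, 2.5634], 'force': [1.0265, -0.7913, -0.6947], 'torque': [-0.0784, -0.1375, 0.0716], 'width': 11.9472, 'qpos': [-0.1693, 0.4041, 1.7762, -0.0053, 0.956, -1.1588]}
theta 213.8162482021716
```

```bash
cat > q.py <<'E'
from h import *
s=telemetry.read_state();r=np.load("pics/ref_scene.npy");a=avg("scene",1)
print('t',round(s['clock'],2),'theta',(np.degrees(.012-s['ee_rot'][2])%360).round(2),'tz',s['torque'][2].round(3),'f',s['force'].round(1),'z',s['tool_pos'].round(1),'w',s['width'].round(1),'nose diff',abs(a-r)[192:206,234:250].mean().round(1),'ctl',abs(a-r)[210:225,210:226].mean().round(1))
E
python3 q.py
python3 -m creep '{"linear":[[0,0,0],[0,0,0],[0,0,0],[0,0,0]],"delta_rot":[[0,0,0.008],[0,0,0.008],[0,0,0.008],[0,0,0.008]],"fingers":[0,0,0,0]}' >/dev/null; python3 q.py
```

```text
Traceback (most recent call last):
  File "q.py", line 3, in <module>
    print('t',round(s['clock'],2),'theta',(np.degrees(.012-s['ee_rot'][2])%360).round(2),'tz',s['torque'][2].round(3),'f',s['force'].round(1),'z',s['tool_pos'].round(1),'w',s['width'].round(1),'nose diff',abs(a-r)[192:206,234:250].mean().round(1),'ctl',abs(a-r)[210:225,210:226].mean().round(1))
                                                                                                                                                                             ^^^^^^^^^^^^^^^^
AttributeError: 'float' object has no attribute 'round'
Traceback (most recent call last):
  File "q.py", line 3, in <module>
    print('t',round(s['clock'],2),'theta',(np.degrees(.012-s['ee_rot'][2])%360).round(2),'tz',s['torque'][2].round(3),'f',s['force'].round(1),'z',s['tool_pos'].round(1),'w',s['width'].round(1),'nose diff',abs(a-r)[192:206,234:250].mean().round(1),'ctl',abs(a-r)[210:225,210:226].mean().round(1))
                                                                                                                                                                             ^^^^^^^^^^^^^^^^
AttributeError: 'float' object has no attribute 'round'
```

```bash
sed -i "s/s\['width'\].round(1)/round(s['width'],1)/" q.py; python3 q.py
```

```text
t 13.05 theta 219.97 tz -0.013 f [-0.6 -1.   0.1] z [491.   -7.7 133.8] w 11.6 nose diff 8.7 ctl 1.4
```

```bash
python3 - <<'E'
from h import *
st()
a=avg("scene",4);np.save("pics/s4.npy",a);r=np.load("pics/ref_scene.npy")
f=lambda a:cv2.resize(np.clip(a[178:214,222:262]*1.4,0,255).astype(np.uint8)[:,:,::-1],None,fx=9.5,fy=9.5,interpolation=cv2.INTER_CUBIC)
cv2.imwrite("pics/s4.png",np.hstack([f(r),f(a)]))
E
```

```text
{'clock': 13.1, 'tool_pos': [491.0001, -7.6669, 133.8068], 'ee_rot': [-3.1404, 0.0068, 2.4576], 'force': [-0.4968, -1.0389, -0.8834], 'torque': [-0.0253, -0.1822, -0.0056], 'width': 11.7458, 'qpos': [-0.1691, 0.4042, 1.7761, -0.0054, 0.956, -1.0529]}
```

View pics/s4.png

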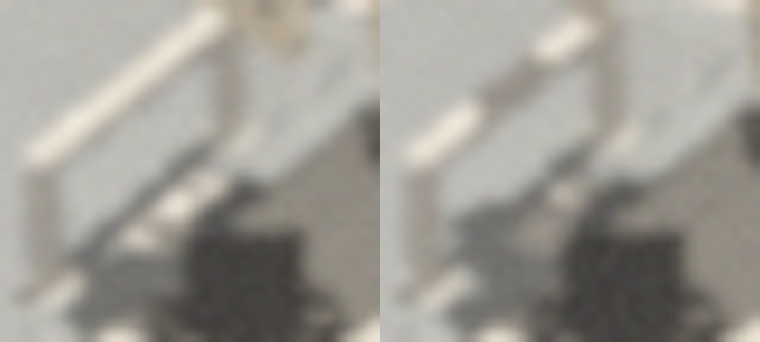

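```bash

python3 -m creep '{"linear":[[0,0,0],[0,0,0],[0,0,0],[0,0,0]],"delta_rot":[[0,0,0.007],[0,0,0.007],[0,0,0.007],[0,0,0.007]],"fingers":[0,0,0,0]}'|grep force; python3 q.py
python3 - <<'E'
from h import *
a=avg("scene",1);r=np.load("pics/s4.npy");f=lambda a:cv2.resize(np.clip(a[178:214,222:262]*1.4,0,255).astype(np.uint8)[:,:,::-1],None,fx=9.5,fy=9.5,interpolation=cv2.INTER_CUBIC)
cv2.imwrite("pics/s5.png",np.hstack([f(r),f(a)]))
E
```

```text
force: [0.3, -1.1, -1.3]
t 13.8 theta 225.19 tz 0.051 f [ 0.3 -1.1 -1.3] z [491.   -7.6 133.8] w 11.7 nose diff 9.5 ctl 1.5
```

View pics/s5.png

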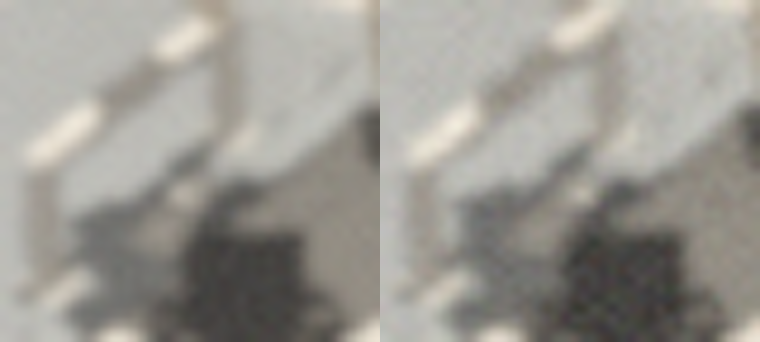

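Nose still in place (light patch at about col 243, row 198). Continue by feel.

```bash

python3 -m creep '{"linear":[[0,0,0],[0,0,0],[0,0,0],[0,0,0]],"delta_rot":[[0,0,0.007],[0,0,0.007],[0,0,0.007],[0,0,0.007]],"fingers":[0,0,0,0]}'|grep force; python3 q.py
```

```text
force: [0.3, 0.0, -1.4]
t 14.4 theta 230.52 tz 0.097 f [ 0.3  0.  -1.4] z [491.   -7.6 133.8] w 12.0 nose diff 10.9 ctl 1.5
```

```bash

python3 -m creep '{"linear":[[0,0,0],[0,0,0],[0,0,0]],"delta_rot":[[0,0,0.007],[0,0,0.007],[0,0,0.007]],"fingers":[0,0,0]}'|grep force; python3 q.py
```

```text
force: [0.9, -0.2, -0.7]
t 14.82 theta 234.6 tz 0.117 f [ 0.9 -0.2 -0.7] z [491.1  -7.6 133.8] w 11.5 nose diff 12.2 ctl 1.5
```

```bash

python3 -m creep '{"linear":[[0,0,0],[0,0,0],[0,0,0]],"delta_rot":[[0,0,0.007],[0,0,0.007],[0,0,0.007]],"fingers":[0,0,0]}'|grep force; python3 q.py
```

```text
force: [0.5, -0.0, -1.1]
t 15.25 theta 238.68 tz 0.11 f [ 0.5 -0.  -1.1] z [491.1  -7.6 133.8] w 11.8 nose diff 15.0 ctl 1.5
```

```bash

python3 -m creep '{"linear":[[0,0,0],[0,0,0],[0,0,0]],"delta_rot":[[0,0,0.007],[0,0,0.007],[0,0,0.007]],"fingers":[0,0,0]}'|grep force; python3 q.py
python3 - <<'E'
from h import *
a=avg("scene",2);np.save("pics/s6.npy",a);r=np.load("pics/s4.npy");f=lambda a:cv2.resize(np.clip(a[178:214,222:262]*1.4,0,255).astype(np.uint8)[:,:,::-1],None,fx=9.5,fy=9.5,interpolation=cv2.INTER_CUBIC)
cv2.imwrite("pics/s6.png",np.hstack([f(r),f(a)]))
E
```

```text
force: [0.4, 0.1, -1.0]
t 15.68 theta 242.76 tz 0.124 f [ 0.4  0.1 -1. ] z [491.1  -7.6 133.8] w 11.7 nose diff 17.5 ctl 1.6
```

View pics/s6.png

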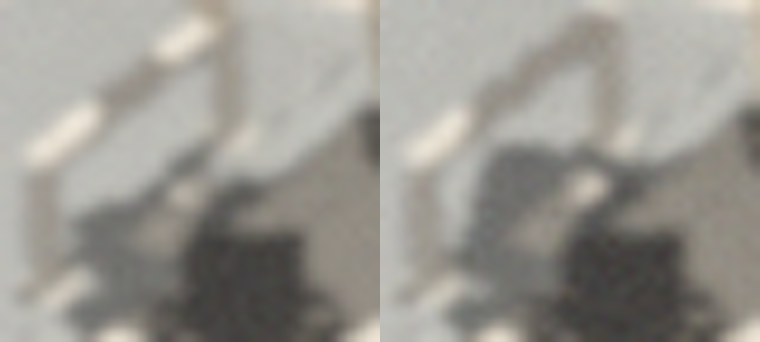

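Nose patch still at the same place (scene ≈ col 243.5, row 197.5), not drawn back. Continue.

```bash

python3 -m creep '{"linear":[[0,0,0],[0,0,0],[0,0,0]],"delta_rot":[[0,0,0.007],[0,0,0.007],[0,0,0.007]],"fingers":[0,0,0]}'|grep force; python3 q.py
```

```text
force: [0.4, 0.3, -0.9]
t 16.2 theta 246.7 tz 0.028 f [ 0.4  0.3 -0.9] z [491.1  -7.6 133.8] w 11.8 nose diff 19.7 ctl 1.7
```

```bash

python3 -m creep '{"linear":[[0,0,0],[0,0,0],[0,0,0]],"delta_rot":[[0,0,0.007],[0,0,0.007],[0,0,0.007]],"fingers":[0,0,0]}'|grep force; python3 q.py
```

```text
force: [0.8, -0.5, -1.1]
t 16.62 theta 250.78 tz 0.122 f [ 0.8 -0.5 -1.1] z [491.2  -7.5 133.8] w 11.7 nose diff 20.7 ctl 1.5
```

```bash

python3 -m creep '{"linear":[[0,0,0],[0,0,0],[0,0,0]],"delta_rot":[[0,0,0.007],[0,0,0.007],[0,0,0.007]],"fingers":[0,0,0]}'|grep force; python3 q.py
python3 - <<'E'
from h import *
a=avg("scene",2);np.save("pics/s7.npy",a);r=np.load("pics/s6.npy");f=lambda a:cv2.resize(np.clip(a[178:214,222:262]*1.4,0,255).astype(np.uint8)[:,:,::-1],None,fx=9.5,fy=9.5,interpolation=cv2.INTER_CUBIC)
cv2.imwrite("pics/s7.png",np.hstack([f(r),f(a)]))
E
```

```text
force: [-0.1, -0.2, -1.3]
t 17.05 theta 254.87 tz 0.095 f [-0.1 -0.2 -1.3] z [491.2  -7.5 133.8] w 11.9 nose diff 19.6 ctl 1.5
```

View pics/s7.png

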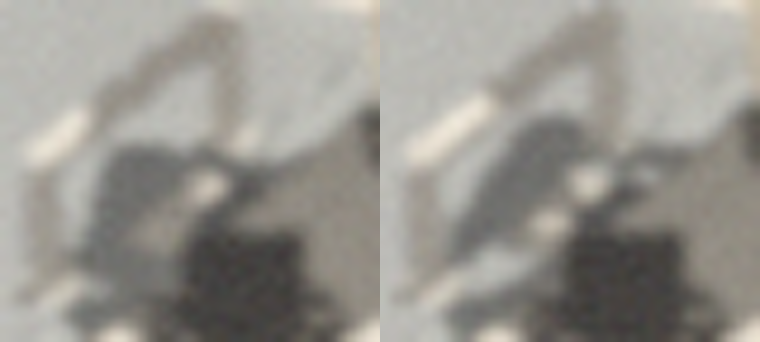

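```bash

python3 -m creep '{"linear":[[0,0,0],[0,0,0],[0,0,0]],"delta_rot":[[0,0,0.007],[0,0,0.007],[0,0,0.007]],"fingers":[0,0,0]}'|grep force; python3 q.py
```

```text
force: [0.6, 0.0, -1.6]
t 17.57 theta 258.8 tz 0.104 f [ 0.6  0.  -1.6] z [491.2  -7.5 133.8] w 11.7 nose diff 17.8 ctl 1.5
```

```bash

python3 -m creep '{"linear":[[0,0,0],[0,0,0],[0,0,0]],"delta_rot":[[0,0,0.007],[0,0,0.007],[0,0,0.007]],"fingers":[0,0,0]}'|grep force; python3 q.py
```

```text
force: [0.9, -0.4, -0.5]
t 18.0 theta 262.89 tz 0.06 f [ 0.9 -0.4 -0.5] z [491.3  -7.5 133.8] w 11.8 nose diff 17.3 ctl 1.5
```

```bash

python3 -m creep '{"linear":[[0,0,0],[0,0,0],[0,0,0]],"delta_rot":[[0,0,0.007],[0,0,0.007],[0,0,0.007]],"fingers":[0,0,0]}'|grep force; python3 q.py
python3 - <<'E'
from h import *
a=avg("scene",2);np.save("pics/s8.npy",a);r=np.load("pics/s7.npy");f=lambda a:cv2.resize(np.clip(a[178:214,222:262]*1.4,0,255).astype(np.uint8)[:,:,::-1],None,fx=9.5,fy=9.5,interpolation=cv2.INTER_CUBIC)
cv2.imwrite("pics/s8.png",np.hstack([f(r),f(a)]))
E
```

```text
force: [0.9, 0.8, -1.2]
t 18.43 theta 266.98 tz 0.065 f [ 0.9  0.8 -1.2] z [491.3  -7.5 133.8] w 11.5 nose diff 16.8 ctl 1.4
```

View pics/s8.png

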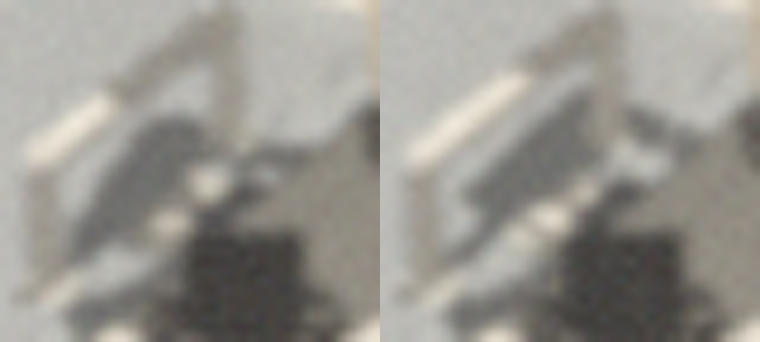

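```bash

python3 -m creep '{"linear":[[0,0,0],[0,0,0],[0,0,0]],"delta_rot":[[0,0,0.007],[0,0,0.007],[0,0,0.007]],"fingers":[0,0,0]}'|grep force; python3 q.py
```

```text
force: [0.7, -0.1, -0.8]
t 18.95 theta 270.92 tz 0.047 f [ 0.7 -0.1 -0.8] z [491.3  -7.5 133.8] w 11.7 nose diff 16.2 ctl 1.4
```

```bash

python3 -m creep '{"linear":[[0,0,0],[0,0,0],[0,0,0]],"delta_rot":[[0,0,0.006],[0,0,0.006],[0,0,0.006]],"fingers":[0,0,0]}'|grep force; python3 q.py
python3 - <<'E'
from h import *
a=avg("scene",2);np.save("pics/s9.npy",a);r=np.load("pics/s8.npy");f=lambda a:cv2.resize(np.clip(a[178:214,222:262]*1.4,0,255).astype(np.uint8)[:,:,::-1],None,fx=9.5,fy=9.5,interpolation=cv2.INTER_CUBIC)
cv2.imwrite("pics/s9.png",np.hstack([f(r),f(a)]))
E
```

```text
force: [1.1, -0.3, -2.0]
t 19.38 theta 274.44 tz 0.048 f [ 1.1 -0.3 -2. ] z [491.3  -7.5 133.8] w 11.8 nose diff 15.0 ctl 1.4
```

View pics/s9.png

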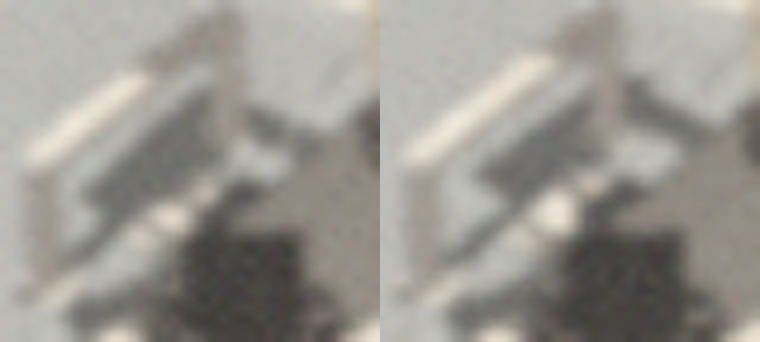

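```bash

python3 -m creep '{"linear":[[0,0,0],[0,0,0],[0,0,0]],"delta_rot":[[0,0,0.005],[0,0,0.005],[0,0,0.005]],"fingers":[0,0,0]}'|grep force; python3 q.py
python3 - <<'E'
from h import *
print(proj("scene",[[530,52,98],[521,52,98]]))
a=avg("scene",2);np.save("pics/s10.npy",a);r=np.load("pics/s9.npy");f=lambda a:cv2.resize(np.clip(a[178:214,222:262]*1.4,0,255).astype(np.uint8)[:,:,::-1],None,fx=9.5,fy=9.5,interpolation=cv2.INTER_CUBIC)
cv2.imwrite("pics/s10.png",np.hstack([f(r),f(a)]))
E
```

```text
force: [1.8, 0.8, -1.6]
t 19.9 theta 277.22 tz 0.099 f [ 1.8  0.8 -1.6] z [491.4  -7.6 133.8] w 11.6 nose diff 13.9 ctl 1.5
[[247.48787014 199.94061339]
 [250.19190916 200.8560386 ]]
```

View pics/s10.png

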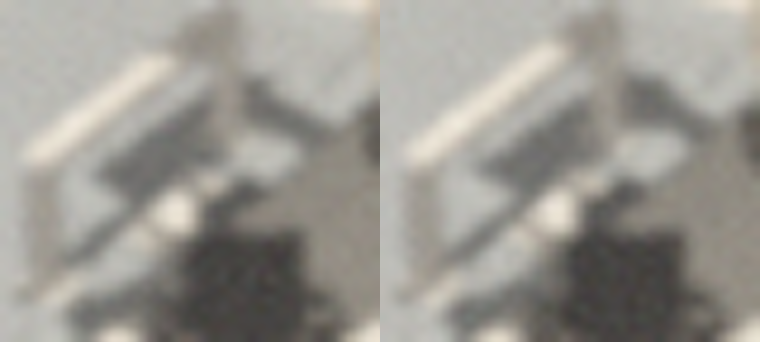

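```bash

python3 -m creep '{"linear":[[0,0,0],[0,0,0],[0,0,0]],"delta_rot":[[0,0,0.005],[0,0,0.005],[0,0,0.005]],"fingers":[0,0,0]}'|grep force; python3 q.py
```

```text
force: [0.3, -0.7, -1.7]
t 20.43 theta 280.03 tz 0.05 f [ 0.3 -0.7 -1.7] z [491.4  -7.5 133.8] w 11.7 nose diff 13.9 ctl 1.5
```

```bash

python3 -m creep '{"linear":[[0,0,0],[0,0,0],[0,0,0]],"delta_rot":[[0,0,0.005],[0,0,0.005],[0,0,0.005]],"fingers":[0,0,0]}'|grep force; python3 q.py
```

```text
force: [1.0, 0.5, -1.2]
t 20.85 theta 282.95 tz 0.042 f [ 1.   0.5 -1.2] z [491.4  -7.6 133.8] w 11.7 nose diff 13.2 ctl 1.4
```

```bash

python3 -m creep '{"linear":[[0,0,0],[0,0,0],[0,0,0]],"delta_rot":[[0,0,0.005],[0,0,0.005],[0,0,0.005]],"fingers":[0,0,0]}'|grep force; python3 q.py
```

```text
force: [1.4, 0.0, -1.9]
t 21.27 theta 285.87 tz 0.05 f [ 1.4  0.  -1.9] z [491.4  -7.5 133.8] w 11.5 nose diff 12.0 ctl 1.5
```

```bash

python3 -m creep '{"linear":[[0,0,0],[0,0,0],[0,0,0]],"delta_rot":[[0,0,0.005],[0,0,0.005],[0,0,0.005]],"fingers":[0,0,0]}'|grep force; python3 q.py
```

```text
force: [1.4, -0.3, -1.6]
t 21.7 theta 288.76 tz 0.21 f [ 1.4 -0.3 -1.6] z [491.5  -7.5 133.8] w 11.7 nose diff 11.1 ctl 1.5
```

```bash

python3 - <<'E'
from h import *
for _ in range(3):
    a=avg("scene",1); print(telemetry.read_state()['torque'].round(3))
a=avg("scene",2);np.save("pics/s11.npy",a);r=np.load("pics/s10.npy");f=lambda a:cv2.resize(np.clip(a[178:214,222:262]*1.4,0,255).astype(np.uint8)[:,:,::-1],None,fx=9.5,fy=9.5,interpolation=cv2.INTER_CUBIC)
cv2.imwrite("pics/s11.png",np.hstack([f(r),f(a)]))
E
```

```text
[-0.076 -0.191  0.184]
[-0.029 -0.166  0.128]
[ 0.019 -0.199  0.161]
```

View pics/s11.png

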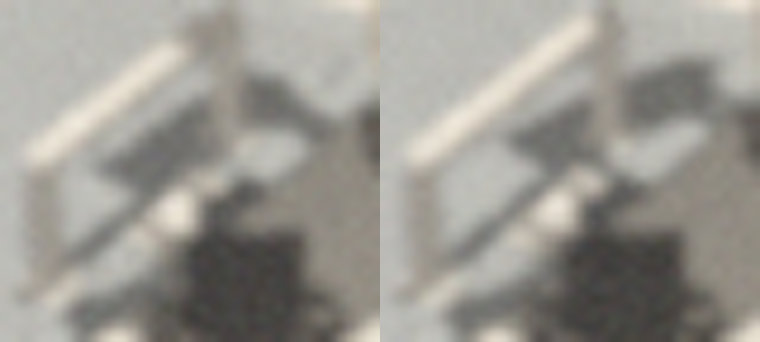

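```bash

python3 -m creep '{"linear":[[0,0,0]],"delta_rot":[[0,0,0.003]],"fingers":[0]}'|grep force; python3 q.py;python3 q.py
```

```text
force: [1.2, -0.4, -1.4]
t 22.12 theta 289.26 tz 0.223 f [ 1.2 -0.4 -1.4] z [491.4  -7.5 133.8] w 11.7 nose diff 10.9 ctl 1.5
t 22.18 theta 289.29 tz 0.208 f [ 1.8 -0.3 -1.3] z [491.5  -7.5 133.8] w 11.5 nose diff 11.0 ctl 1.4
```

```bash

python3 -m creep '{"linear":[[0,0,0],[0,0,0],[0,0,0]],"delta_rot":[[0,0,-0.012],[0,0,-0.012],[0,0,0]],"fingers":[0,0,0]}'|grep force; python3 q.py
python3 -m creep '{"linear":[[0,0,0],[0,0,0],[0,0,-0.8],[0,0,-0.8],[0,0,-0.8],[0,0,0]],"delta_rot":[[0,0,0],[0,0,0],[0,0,0],[0,0,0],[0,0,0],[0,0,0]],"fingers":[0.35,0.35,0.35,0.35,0.35,0.35]}'|grep -v force
python3 -m creep '{"linear":[[0,1,-0.5],[0,1,-0.5],[0,1,-0.5],[0,1,-0.5],[0,1,0],[0,1,0],[0,1,0]],"delta_rot":[[0,0,0],[0,0,0],[0,0,0],[0,0,0],[0,0,0],[0,0,0],[0,0,0]],"fingers":[0.35,0.35,0.35,0.35,0.35,0.35,0.35]}'
python3 - <<'E'
from h import *
f=lambda a:cv2.resize(np.clip(a[178:214,222:262]*1.4,0,255).astype(np.uint8)[:,:,::-1],None,fx=9.5,fy=9.5,interpolation=cv2.INTER_CUBIC)
a=avg("scene",6);cv2.imwrite("pics/s12.png",np.hstack([f(np.load("pics/sceneavg.npy")),f(a)]))
a=avg("top",6);np.save("pics/top12.npy",a)
g=lambda a:cv2.resize(np.clip(a[165:215,190:265]*1.8,0,255).astype(np.uint8)[:,:,::-1],None,fx=8,fy=8,interpolation=cv2.INTER_LANCZOS4)
cv2.imwrite("pics/t12.png",g(a))
cv2.imwrite("pics/t12f.png",a[:,:,::-1].astype(np.uint8))
E
```

```text
force: [1.2, 0.8, -2.3]
t 22.6 theta 284.67 tz -0.003 f [ 1.2  0.8 -2.3] z [491.4  -7.6 133.8] w 11.8 nose diff 12.8 ctl 1.4
clock: 23.4
tool_pos: [490.1, -7.1, 207.6]
ee_rot: [3.138, 0.004, 1.325]
width: 32.3
clock: 24.28
tool_pos: [695.4, -58.4, 259.9]
ee_rot: [-3.132, 0.004, 1.325]
force: [1.0, -0.1, -0.1]
width: 32.3
```

View pics/s12.png

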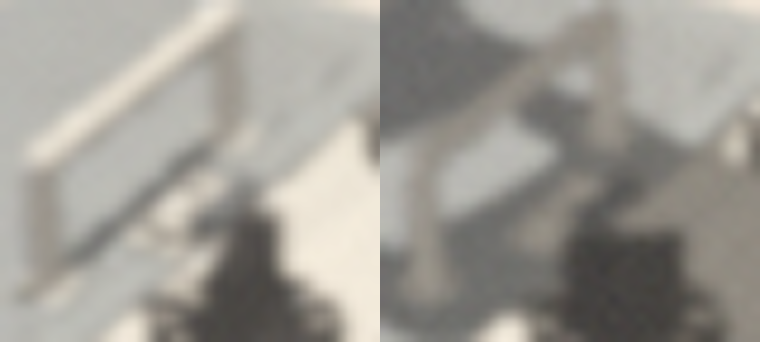

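View pics/t12.png

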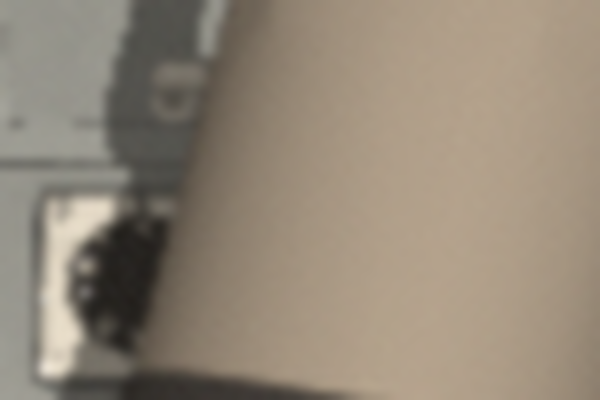

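```bash

python3 -m creep '{"linear":[[-1,-0.5,0],[-1,-0.5,0],[-1,-0.5,0],[-1,-0.5,0],[-1,-0.5,0],[-1,-0.5,0],[-1,0,0],[-1,0,0],[-1,0,0]],"delta_rot":[[0,0,0],[0,0,0],[0,0,0],[0,0,0],[0,0,0],[0,0,0],[0,0,0],[0,0,0],[0,0,0]],"fingers":[0.35,0.35,0.35,0.35,0.35,0.35,0.35,0.35,0.35]}'
python3 - <<'E'
from h import *
f=lambda a:cv2.resize(np.clip(a[178:214,222:262]*1.4,0,255).astype(np.uint8)[:,:,::-1],None,fx=9.5,fy=9.5,interpolation=cv2.INTER_CUBIC)
a=avg("scene",6);cv2.imwrite("pics/s13.png",np.hstack([f(np.load("pics/sceneavg.npy")),f(a)]))
a=avg("top",8);np.save("pics/top13.npy",a)
g=lambda a:cv2.resize(np.clip(a[165:215,190:265]*1.8,0,255).astype(np.uint8)[:,:,::-1],None,fx=8,fy=8,interpolation=cv2.INTER_LANCZOS4)
cv2.imwrite("pics/t13.png",g(a))
E
```

```text
clock: 26.0
tool_pos: [536.6, -302.1, 266.7]
ee_rot: [-3.14, 0.005, 1.33]
force: [0.1, 0.9, 0.1]
width: 32.4
```

View pics/s13.png

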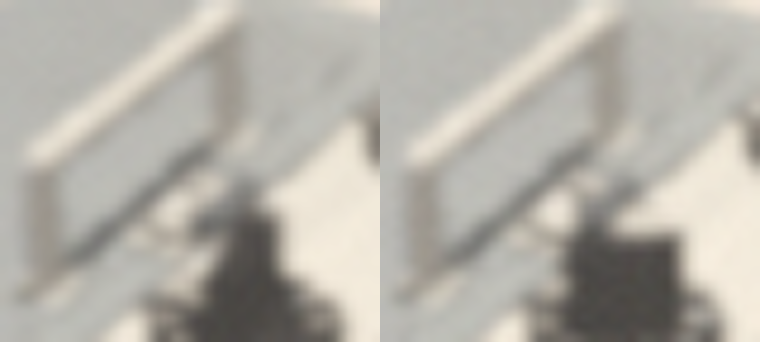

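View pics/t13.png

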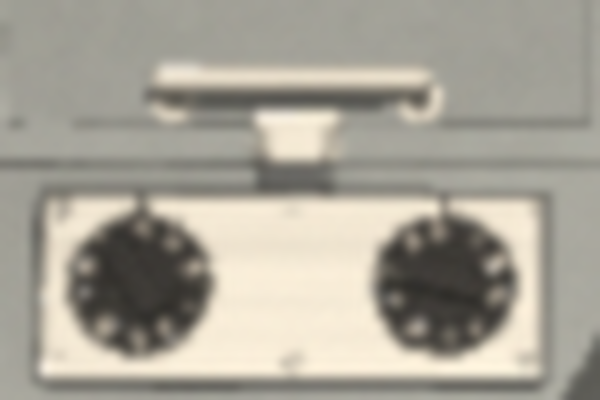

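```bash
cat > ph.py <<'E'
from h import *
def phases(T):
    out={}
    g=T.mean(2).astype(np.float32)
    for nm,X in(("a",(487.8,108.7)),("b",(489.2,-7.))):
        th=np.radians(np.arange(360.));rr=np.arange(17,24,.25)
        P=np.stack([X[0]+rr[:,None]*np.cos(th),X[1]+rr[:,None]*np.sin(th),np.full((len(rr),360),109.)],-1)
        p=proj("top",P.reshape(-1,3)).reshape(len(rr),360,2).astype(np.float32)
        prof=cv2.remap(g,p[...,0],p[...,1],cv2.INTER_CUBIC).mean(0)
        t0=np.degrees(-np.angle((prof*np.exp(-10j*th)).sum())/10)%36
        out[nm]=(t0.round(1),[round(float(prof[np.arange(int(t0+36*k)-13,int(t0+36*k)+14)%360].mean()),1) for k in range(10)])
    return out
E
python3 - <<'E'
from ph import *
A=np.load("pics/topavg.npy");B=np.load("pics/top13.npy")
print(phases(A));print(phases(B))
g=lambda a:cv2.resize(np.clip(a[170:200,210:245]*1.8,0,255).astype(np.uint8)[:,:,::-1],None,fx=11,fy=11,interpolation=cv2.INTER_CUBIC)
D=128+3*(B-A)
cv2.imwrite("pics/cmp.png",np.vstack([np.hstack([g(A),g(B)]),]))
cv2.imwrite("pics/cmpd.png",g(D/1.8))
E
```

```text
{'a': (np.float64(30.4), [56.5, 50.1, 42.0, 52.4, 39.5, 64.6, 57.4, 47.6, 32.9, 49.3]), 'b': (np.float64(15.5), [55.8, 43.1, 57.3, 60.3, 62.8, 45.2, 53.8, 57.6, 55.1, 41.3])}
{'a': (np.float64(34.5), [34.7, 57.4, 44.3, 66.5, 52.9, 53.8, 37.4, 56.9, 50.6, 48.3]), 'b': (np.float64(3.8), [54.2, 54.4, 39.7, 47.8, 62.6, 45.3, 47.6, 55.9, 67.0, 41.7])}
```

View pics/cmp.png

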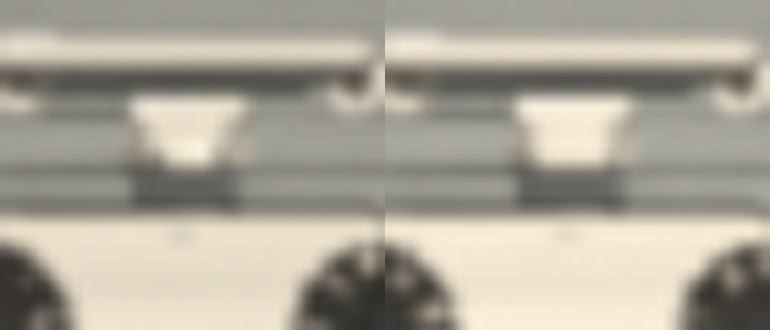

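View pics/cmpd.png

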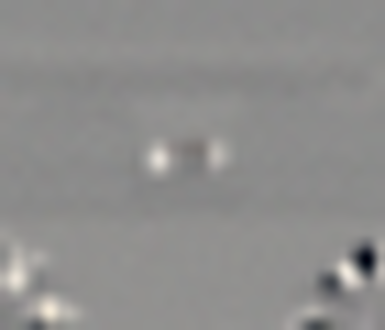

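```bash
python3 - <<'E'
from h import *
B=np.load("pics/top13.npy").mean(2)
rows=np.arange(170,180,.05)
cs=[]
for c in (214,220,226,232,238):
    v=np.interp(rows,np.arange(165,190),B[165:190,c]); w=np.clip(v-95,0,None)*((rows>171.5)&(rows<177)); cs.append((c,(rows*w).sum()/w.sum()))
print(np.round(cs,2)); P=plane("top",cs,134); print(P.round(1))
print("centre",plane("top",[(226.6,174.2)],131).round(1))
print(tri([((225.9+246.3)/2,(195.2+179.4)/2)],[(226.6,174.2)]).round(1))
need(565,50,180,90.7)
E
```

```text
[[214.   173.71]
 [220.   173.94]
 [226.   173.95]
 [232.   173.98]
 [238.   173.97]]
[[564.6  87.3 134. ]
 [564.2  69.3 134. ]
 [564.4  51.2 134. ]
 [564.6  33.2 134. ]
 [564.9  15.2 134. ]]
centre [[564.3  49.6 131. ]]
[[566.4  50.6 126.8   2.9]]
{'clock': 26.7, 'tool_pos': [537.1932, -300.9968, 266.2501], 'ee_rot': [-3.1394, 0.0049, 1.3306], 'force': [0.9892, -0.2518, 0.3903], 'torque': [-0.0043, -0.0756, -0.0304], 'width': 32.0199, 'qpos': [-0.6325, 0.4999, 1.2186, -0.0054, 1.4233, -0.3915]}
world d [ 27.8 351.  -86.3] linear(x3cm) [11.598 -1.877  2.822] rot(xpi) [-0.0009  0.0015 -0.0804] deg [ -0.2   0.3 -14.5]
```

```bash

python3 -m creep '{"linear":[[1,-0.16,0],[1,-0.16,0],[1,-0.16,0],[1,-0.16,0.2],[1,-0.16,0.2],[1,-0.16,0.2],[1,-0.16,0.2],[1,-0.16,0.2],[1,-0.16,0.2],[1,-0.16,0.2]],"delta_rot":[[0,0,0],[0,0,0],[0,0,0],[0,0,0],[0,0,0],[0,0,0],[0,0,0],[0,0,0],[0,0,0],[0,0,0]],"fingers":[0.35,0.35,0.35,0.35,0.35,0.35,0.35,0.35,0.35,0.35]}' >/dev/null
python3 -m creep '{"linear":[[1,-0.16,0],[0.6,-0.1,0],[0,0,0],[0,0,0]],"delta_rot":[[0,0,0],[0,0,0],[0,0,-0.04],[0,0,-0.04]],"fingers":[0.35,0.35,0.35,0.35]}' >/dev/null
python3 -c "
from h import *
need(565,50.5,165,90.7)"
```

```text
{'clock': 28.45, 'tool_pos': [567.0759, 61.6201, 221.4769], 'ee_rot': [-3.1405, 0.0054, 1.5888], 'force': [0.553, 1.2359, -0.36], 'torque': [-0.0079, -0.0737, 0.007], 'width': 32.1466, 'qpos': [-0.0232, 0.4453, 1.4329, -0.0057, 1.2643, -0.0395]}
world d [ -2.1 -11.1 -56.5] linear(x3cm) [-0.359 -0.074  1.885] rot(xpi) [-0.0003  0.0017  0.0018] deg [-0.1  0.3  0.3]
```

```bash

python3 -m creep '{"linear":[[-0.36,-0.05,0.7],[0,0,0.7],[0,0,0.4],[0,0,0]],"delta_rot":[[0,0,0],[0,0,0],[0,0,0],[0,0,0]],"fingers":[0.35,0.35,0.35,0.35]}' >/dev/null
python3 - <<'E'
from h import *
need(565,50.5,132,90.7)
a=avg("scene",2);cv2.imwrite("pics/s14.png",cv2.resize(np.clip(a[140:220,200:300]*1.2,0,255).astype(np.uint8)[:,:,::-1],None,fx=7.5,fy=7.5,interpolation=cv2.INTER_CUBIC))
E
```

```text
{'clock': 28.95, 'tool_pos': [566.5855, 49.5225, 167.1246], 'ee_rot': [3.1404, 0.0063, 1.5901], 'force': [-0.8188, 0.1827, -0.6358], 'torque': [0.0091, -0.1412, 0.0243], 'width': 31.7339, 'qpos': [-0.0442, 0.492, 1.5159, -0.0069, 1.132, -0.0606]}
world d [ -1.6   1.  -35.1] linear(x3cm) [ 0.041 -0.054  1.171] rot(xpi) [0.0004 0.002  0.0022] deg [0.1 0.4 0.4]
```

View pics/s14.png

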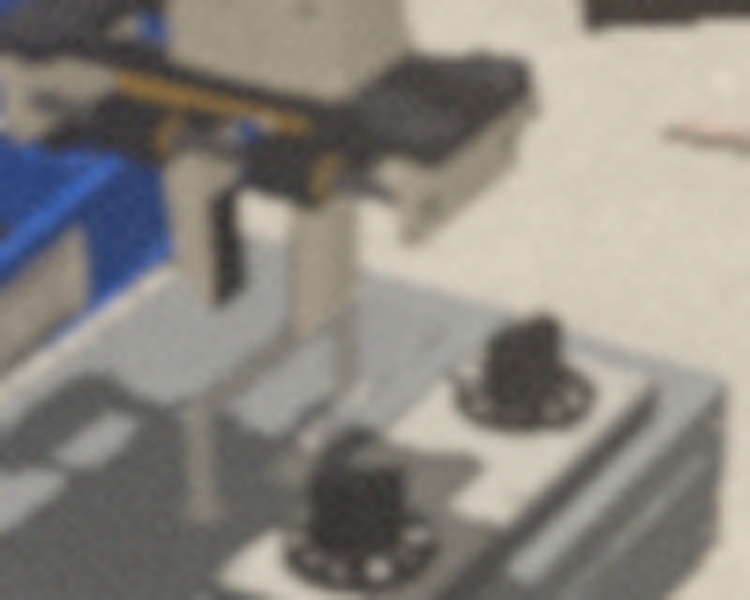

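```bash

python3 -m creep '{"linear":[[0.04,-0.05,0.6],[0,0,0.52],[0,0,0],[0,0,0]],"delta_rot":[[0,0,0],[0,0,0],[0,0,0],[0,0,0]],"fingers":[0.35,0.35,0.35,0.35]}' 
python3 -m creep '{"linear":[[0,0,0],[0,0,0],[0,0,0],[0,0,0]],"delta_rot":[[0,0,0],[0,0,0],[0,0,0],[0,0,0]],"fingers":[0.2,0,0,0]}'
python3 -c "
from h import *
need(565,50.5,132,90.7)"
```

```text
clock: 29.55
tool_pos: [567.9, 50.6, 136.7]
ee_rot: [3.132, 0.007, 1.59]
force: [0.1, -1.1, 0.7]
width: 32.2
clock: 30.05
tool_pos: [565.7, 50.5, 137.7]
ee_rot: [3.137, 0.007, 1.591]
force: [3.8, 0.3, -3.1]
width: 8.8
{'clock': 30.05, 'tool_pos': [565.6821, 50.5376, 137.6532], 'ee_rot': [3.1371, 0.0071, 1.5906], 'force': [3.801, 0.3307, -3.1363], 'torque': [-0.0009, -0.6562, 0.0315], 'width': 8.7846, 'qpos': [-0.0422, 0.5218, 1.5561, -0.0078, 1.0587, -0.0583]}
world d [-0.7 -0.  -5.7] linear(x3cm) [ 0.001 -0.024  0.188] rot(xpi) [0.0014 0.0022 0.0024] deg [0.3 0.4 0.4]
```

```bash

python3 -m creep '{"linear":[[0,0,0],[0,0,0],[0,0,0.15],[0,0,0.08],[0,0,0],[0,0,0],[0,0,0],[0,0,0]],"delta_rot":[[0,0,0],[0,0,0],[0,0,0],[0,0,0],[0,0,0],[0,0,0],[0,0,0],[0,0,0]],"fingers":[0.3,0.3,0.3,0.3,0.1,0,0,0]}' 

```

```text
clock: 31.05
tool_pos: [565.7, 50.5, 130.4]
ee_rot: [3.137, 0.007, 1.591]
force: [-1.5, 0.2, -0.3]
width: 9.2
```

```bash

python3 -m creep '{"linear":[[0,0.04,-0.09],[0,0.05,-0.1]],"delta_rot":[[0,0,0],[0,0,0]],"fingers":[0,0]}' 

```

```text
clock: 31.3
tool_pos: [567.7, 50.5, 135.0]
ee_rot: [3.14, 0.007, 1.59]
force: [-0.6, -0.6, -5.3]
width: 8.7
```

```bash

python3 -m creep '{"linear":[[0,0.11,-0.22],[0,0.21,-0.35],[0,0.24,-0.33],[0,0.28,-0.31]],"delta_rot":[[0,0,0],[0,0,0],[0,0,0],[0,0,0]],"fingers":[0,0,0,0]}' 
python3 -c "
from h import *
st()"
```

```text
clock: 31.8
tool_pos: [592.0, 50.8, 172.5]
ee_rot: [-3.136, 0.008, 1.59]
force: [-2.1, -1.6, -5.5]
width: 9.0
{'clock': 31.8, 'tool_pos': [592.0279, 50.7797, 172.4752], 'ee_rot': [-3.1362, 0.0077, 1.5905], 'force': [-2.1009, -1.5793, -5.5187], 'torque': [-0.2131, 0.3784, -0.0117], 'width': 9.0333, 'qpos': [-0.0393, 0.5337, 1.4266, -0.0086, 1.1862, -0.0557]}
```

```bash

python3 -m creep '{"linear":[[0,0.32,-0.25],[0,0.33,-0.25],[0,0.35,-0.21],[0,0.38,-0.17],[0,0.39,-0.14],[0,0.4,-0.1],[0,0,0]],"delta_rot":[[0,0,0],[0,0,0],[0,0,0],[0,0,0],[0,0,0],[0,0,0],[0,0,0]],"fingers":[0,0,0,0,0,0,0]}' 
python3 -c "
from h import *
st()
a=avg('scene',2);cv2.imwrite('pics/s15.png',cv2.resize(np.clip(a[120:240,170:330]*1.2,0,255).astype(np.uint8)[:,:,::-1],None,fx=5,fy=5,interpolation=cv2.INTER_CUBIC))"
```

```text
clock: 32.67
tool_pos: [659.7, 51.5, 211.1]
ee_rot: [-3.134, 0.009, 1.59]
force: [1.8, -0.1, -7.1]
width: 8.8
{'clock': 32.675, 'tool_pos': [659.7277, 51.5494, 211.1188], 'ee_rot': [-3.1335, 0.0093, 1.5902], 'force': [1.7835, -0.1469, -7.0681], 'torque': [-0.126, -0.3698, -0.0227], 'width': 8.7752, 'qpos': [-0.0333, 0.6283, 1.1459, -0.0099, 1.3749, -0.0507]}
```

View pics/s15.png

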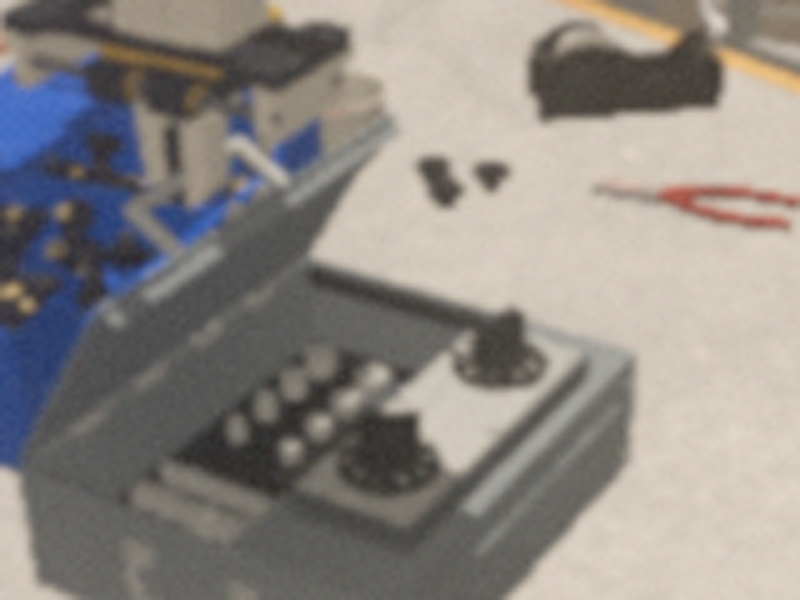

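```bash

python3 -m creep '{"linear":[[0,0,0],[0,0,0],[0,0,0],[0,0,-0.5],[0,0,-0.8],[0,0,-0.8],[0,0,-0.8]],"delta_rot":[[0,0,0],[0,0,0],[0,0,0],[0,0,0],[0,0,0],[0,0,0],[0,0,0]],"fingers":[0.22,0.22,0.22,0.22,0.22,0.22,0.22]}' 
python3 -m creep '{"linear":[[-0.6,0,-0.8],[-1,0,0],[-1,0,0],[-1,0,0],[-1,0,0],[-1,0,0],[-1,0,0],[-1,0,0],[-1,0,0],[0,0,0]],"delta_rot":[[0,0,0],[0,0,0],[0,0,0],[0,0,0],[0,0,0],[0,0,0],[0,0,0],[0,0,0],[0,0,0],[0,0,0]],"fingers":[0.22,0.22,0.22,0.22,0.22,0.22,0.22,0.22,0.22,0.22]}' 
python3 -c "
from h import *
a=avg('scene',2);cv2.imwrite('pics/s16.png',np.clip(a*1.2,0,255).astype(np.uint8)[:,:,::-1])
a=avg('top',2);cv2.imwrite('pics/t16.png',np.clip(a*1.4,0,255).astype(np.uint8)[:,:,::-1])"
```

```text
clock: 33.65
tool_pos: [659.6, 53.1, 306.8]
ee_rot: [-3.14, 0.009, 1.591]
force: [0.2, 0.1, 0.3]
width: 20.3
clock: 34.9
tool_pos: [665.7, -211.2, 353.3]
ee_rot: [3.12, 0.014, 1.593]
force: [-0.6, 0.2, 0.3]
width: 20.3
```

View pics/s16.png

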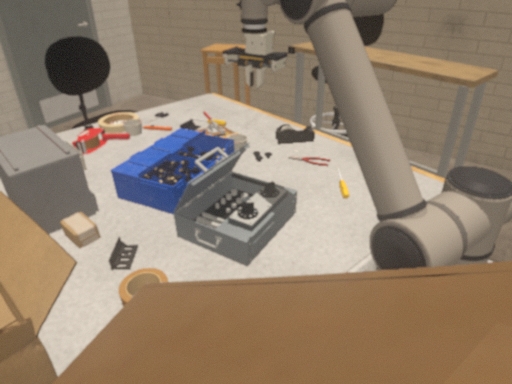

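View pics/t16.png

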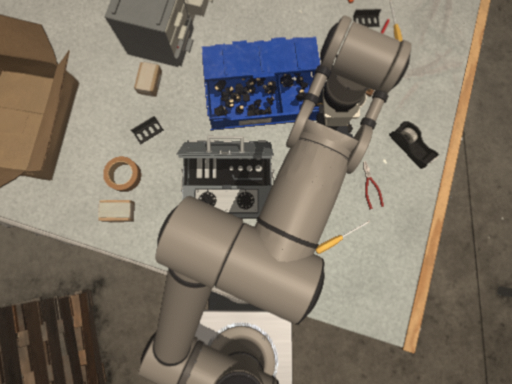

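```bash
python3 -c "
from station import finish_job
print(finish_job())"
```

```text
the job is handed in; nothing more can be done
None
```

The lock box is open and handed in at about 35 s of the 72 s allowed. The lid stands by itself at about 1.0 rad, past half of its 1.35 rad travel, and the gripper is well clear.

- **Left dial:** I turned it from about 2.2 to 4. The later camera check put it at 4.06, well inside the tolerance.
- **Right dial:** I turned it slowly from about 5.6 until it caught near 8.0, where the dial torque rose from about 0.05–0.12 to 0.22 N m. That stayed under the 0.3 N m limit. I then backed it off about 4.5 degrees, and the torque fell to zero.
- **Bolt:** The top picture, compared before and after, showed the nose gone from over the lid's front edge. I did not see it spring back as it happened, because shadows hid it. The catch came at about 8.0 on my reading, a little beyond the 7.8 given for the gate, which fits the free play plus a couple of degrees of error in my angles.
- **Lid:** It lifted freely at about 5 to 7 N, and the force dropped to zero after release.
- **First grip on the handle:** It sat about 7 mm too high, so I opened, lowered and gripped again before lifting.
- **Surroundings:** In the last pictures the pliers, driver, carton and other parts look unmoved. I judged this and the final lid position by eye; the lid angle comes from the arm's position while it held the handle.

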